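Load two heat sinks into a gravity chute, fins up

TASK

Load both finned heat sinks into the sloping gravity chute so that they slide down under its lips and queue one behind the other against the stop, each with its flat base on the chute floor, fins up, and its long side across the chute. One starts on its side and one upside down, so turn them over as needed. Leave the black box, the bracket, the phone and the reel where they are.

Things in the scene. Friction and masses are not known exactly. Their poses are not given: they have to be found in the camera images.
- sink_a: dark grey finned heat sink 25 (x) x 40 (y) x 22 mm (z), 55 g: base plate 4 mm thick, 8 fins 2 mm thick standing along x over the whole 25 mm. Origin at the centre of the base's flat underside, z from base to fin tips. The outer fins' outer faces, at y = -18 and +20 mm, are good to grip. Starts on its side, resting on a 40 x 22 mm face: z level, within 0.5 rad of world -x
- sink_b: second heat sink of the same kind, size and axes; it starts upside down, standing on its fin tips with the flat base on top: z points down
- chute: aluminium base plate of the chute, 190 x 80 x 6 mm, fixed to the bench, origin at the centre of its underside; it carries the channel, which rises along this body's +x, away from the robot. A tall stereo microscope stands fixed to its right, around x 0.45 to 0.75, y -0.2 to -0.45: keep the arm clear of it
- channel: steel channel on the base plate, sloping 25 degrees. Origin on its floor, mid-width, at the stop's face, 24 mm above the bench; x uphill along the floor (180 mm long), y across, z square to the floor. Inner width 45 mm, walls 3 mm. Floor polished (friction about 0.18): a heat sink let go on it slides down by itself. The stop at x = 0 is 22 mm high
- potting_box: bystander: black potting box 52 x 80 x 36 mm, origin at the centre of its underside
- bracket: bystander: bent sheet steel bracket with two slots, 46 x 52 x 62 mm, origin at the centre of its underside
- handset: bystander: phone lying flat, 163 x 79 x 11 mm, origin at the centre of its underside
- reel: bystander: reel of solder with blue flanges standing on its flange, 52 x 52 x 38 mm, origin at the centre of its underside
- loading (a point): middle of the channel's loading part, on the floor at x = 115 mm of the channel. From x = 62 to 180 mm the sides are only 5 mm high. Below that, x = 0 to 62 mm, they are 30 mm high with inturned lips (27 mm clear height below the lips, 27 mm open between them), so parts get there only by sliding in from the loading part

How it is judged:
At the end, for the whole second after the job is handed in: both heat sinks lie still in the channel, fins up (z axis within 0.6 rad of vertical; the slope is 0.44), long side across it within 0.3 rad, base on its floor within 4 mm, centred within 12 mm, centres 4 to 48 mm up from the stop (queued: about 13 and 38 mm) (x of sink_a in the frame of channel between 0.004 and 0.048 m and y of sink_a in the frame of channel between -0.012 and 0.012 m and z of sink_a in the frame of channel between -0.004 and 0.004 m and angle between each of sink_a, sink_b's own z axis and vertical below 0.6 rad and angle between the y axis of each of sink_a, sink_b and the y axis of channel, either way round below 0.3 rad and linear speed of each of sink_a, sink_b below 0.01 m/s and x of sink_b in the frame of channel between 0.004 and 0.048 m and y of sink_b in the frame of channel between -0.012 and 0.012 m and z of sink_b in the frame of channel between -0.004 and 0.004 m); the robot touches nothing.
It fails at once if the black box is shifted by more than 20 mm (distance of potting_box from where it was at the start of the episode above 0.02 m).
It fails at once if the bracket is shifted by more than 20 mm (distance of bracket from where it was at the start of the episode above 0.02 m).
It fails at once if the phone is shifted by more than 20 mm (distance of handset from where it was at the start of the episode above 0.02 m).
It fails at once if the reel is shifted by more than 20 mm (distance of reel from where it was at the start of the episode above 0.02 m).
It also fails if it takes over 72 s, if anything falls off the work surface, if the arm or the gripper's body presses on something with over 40 N, if the wrist force passes 120 N, or if a joint passes its speed limit or range.

ROBOT

A 7-joint arm with a two-finger parallel gripper is mounted at the origin on a cart in front of the work surface, level with it; the furniture and walls round the work are solid. World frame = base frame: x ahead of the robot, y to its left, z up, the work surface at z = 0. Lengths are in m, angles in rad, forces in N, time in s.
With the tool pointing down it reaches from about 0.425 to 0.925 m from the base axis. Payload 6.8 kg.
Tool frame: the origin (TCP) lies midway between the tips of the shut fingers; the grasp point (between the pads) lies 19 mm behind it; z points along the fingers, y is the line along which they close (so a half turn about z gives the same grasp; the last joint's range is limited). The gripper opens to 85 mm and grips with 20 to 120 N. Pads are 22 mm wide; open, the fingers measure 114 mm over their backs; the gripper's body (76 mm by 85 mm) begins 54 mm behind the grasp point. The pads swing forward as they close: fully open they stand 13 mm farther back than shut.
Start: joints at [-1.225, 0.477, 0.022, 1.555, -0.011, 1.109, -0.083], TCP at [0.296, 0.607, 0.231] pointing down, gripper open.
Joint ranges: [-2.96, 2.96], [-0.34, 2.1], [-1.41, 1.46], [0.24, 2.44], [-1.37, 4.51], [0.17, 1.92], [-2.96, 2.96]. Speed limits (rad/s): [2.39, 2.39, 3.14, 3.14, 3.14, 3.14, 3.14].

INTERFACE

Orientations are given as a unit quaternion [w, x, y, z].
In Python, from station import * gives the robot as it stands. The module is installed in compiled form; this text tells all that it offers.
- The arm moves only by the shell command python3 -m jog 'ROWS' [OPENING] [FORCE]. ROWS is JSON, a list of rows, each an object of numbers: "x", "y", "z": the shift along the tool's x, y, z in m; "ax", "ay", "az": the turn, a rotation vector about the tool's x, y, z in rad. In form: [{"x": .., "y": .., "z": .., "ax": .., "ay": .., "az": ..}, ...]. A call has 1 to 12 rows; each row is the pose to reach, as a shift and turn from the pose commanded when the call began, along the tool's axes at that moment; what a row does not reach only later rows make up. A row lasts 1/10 s, in which the tool goes at most 50 mm and 8.59 degrees, less where a joint would pass 70% of its speed; a pose out of reach is approached as far as the arm can. A call with a gripper value outside its range is refused whole. OPENING is the opening, from 0 (shut) to 1 (fully open), set as the call begins (- or left out, the last holds). The fingers move at their own pace and stop on an object; FORCE is the grip in N (left out, the last holds). Time passes only in rows, so rows that repeat a pose let the fingers close. It gives the time, the measured TCP pose, the force, the opening and the grip force at its end, in the units of the state.
- get_obs(): the state, without advancing time (a new reading comes with each control period).
- read_camera(name): name is "scene" or "top" or "wrist"; returns the picture (400x640x3 uint8, red, green, blue); there is no depth.
- camera_params(name): a dict with "K" (3x3 intrinsics, pixels), "origin" and "attitude" of the camera in the world. Camera axes: x right, y up, looking along -z (the intrinsics and any distortion apply to the point x, -y, -z); pixel columns grow to the right and rows downward; lengths in m; the calibration is good to about 2 mm. A picture is of the moment at which its call begins: read the wrist's pose just before it. camera_params takes no time and is no camera call; for the wrist camera it gives the pose at the moment of the call.
- hand_in(): hands the job in; it is judged then, once.
The state is a dict: "t": time; "q": joint angles; "joint_vel": joint speeds; "joint_torque": joint torques, N m; "eef_pos": TCP position; "tool_rot": TCP orientation; "contact_force": force on the tool from outside, world axes, zero at the start; "torque": the same for the moment, N m; "gripper_width": opening from 0.0 (shut) to 1.0 (fully open); "grasp_force": force on a finger pad.
Only numpy, scipy, OpenCV 4.12 (cv2) and the standard library are available. Lean on these libraries where they do the work, as an engineer would, in place of code of your own. Each camera call takes 0.05 s, during which the arm holds its last target. There are 200 camera calls.

## Working session

There is one attempt and no reset: what is moved stays moved. The work goes in short steps, Python scripts to look and compute and a shell command to move; the robot and the scene stay as the last step left them, time stands still between calls to the robot, and variables do not carry over. Pictures are saved under pics/ and viewed, at most 13 in all, crops included, and the job is handed in when it is done.

```bash
mkdir -p pics
python3 - <<'E'
from station import *
import cv2
for n in ("scene","top"):
    p=camera_params(n); print(n,p["K"],p["origin"],p["attitude"],[k for k in p])
    cv2.imwrite(f"pics/{n}0.png",read_camera(n)[:,:,::-1])
o=get_obs();print(o)
E
```

```text
scene [[512.12057802   0.         315.42043004]
 [  0.         512.12057802 203.80456761]
 [  0.           0.           1.        ]] [-0.50676725 -0.76717131  0.68787688] [ 0.7542188   0.49346224 -0.22689245 -0.36901061] ['K', 'origin', 'attitude']
top [[365.30343998   0.         322.16354544]
 [  0.         365.30343998 200.3362327 ]
 [  0.           0.           1.        ]] [0.51802184 0.08852839 0.92373507] [ 0.71057335  0.04509185 -0.01950396 -0.70190586] ['K', 'origin', 'attitude']
{'t': 0.1, 'q': array([-1.22510759,  0.47771892,  0.02235522,  1.55635526, -0.01151293,
        1.10931128, -0.08311851]), 'joint_vel': array([ 3.66170646e-04, -1.12434952e-03,  2.35693596e-03, -5.02092915e-03,
        1.30178822e-06, -9.26080992e-04,  1.01018164e-03]), 'joint_torque': array([ 2.86585608e-03, -5.97756314e+01,  1.61300596e+00, -2.81958622e+01,
        1.28531578e-02,  4.99548813e-03,  2.65222830e-07]), 'eef_pos': array([0.29567966, 0.60619249, 0.23042106]), 'tool_rot': array([-1.30503363e-04,  2.24960026e-01,  9.74367638e-01, -8.21984267e-04]), 'contact_force': array([0.27810715, 0.85850879, 0.17665537]), 'torque': array([ 3.41101016e-02,  9.46110611e-05, -6.15047390e-02]), 'grasp_force': 0.0, 'gripper_width': 0.9984437224412624}
```

View pics/top0.png

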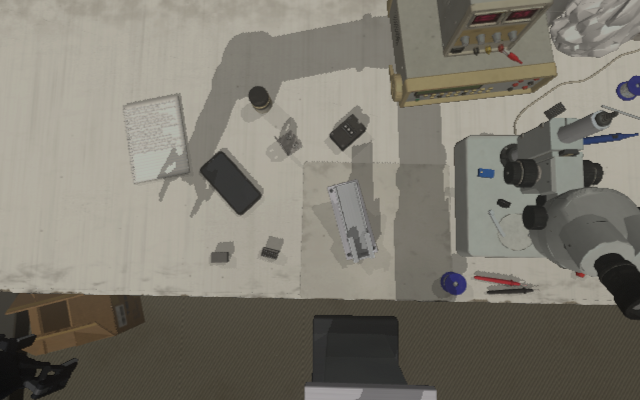

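View pics/scene0.png

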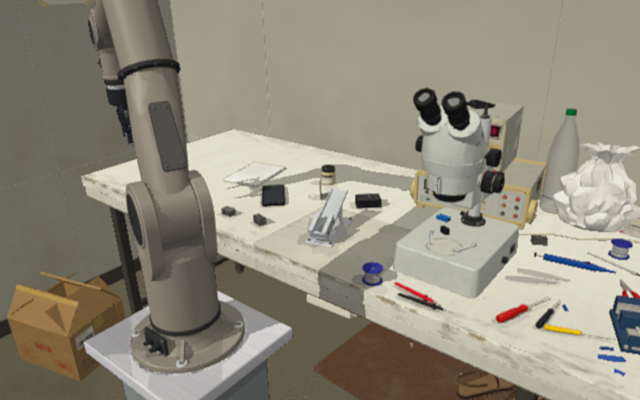

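The top view shows small grey parts at about (220,257) and (270,253), with the chute running from (360,258) at its low end to (345,183) at its high end. The phone is at (230,183) and the bracket at (288,140). Next I'll zoom in on the sinks and chute.

```bash
cat > h.py <<'E'
import numpy as np, cv2
from scipy.spatial.transform import Rotation as R
from station import *
def rot(q): return R.from_quat(np.r_[q[1:],q[0]])
def ray(p,u,v):
    d=np.linalg.inv(p["K"])@[u,v,1]; d=rot(p["attitude"]).apply([d[0],-d[1],-d[2]]); return np.array(p["origin"]),d
def atz(p,u,v,z):
    o,d=ray(p,u,v); return o+d*(z-o[2])/d[2]
def proj(p,X):
    c=rot(p["attitude"]).inv().apply(np.atleast_2d(X)-p["origin"]); c=c*[1,-1,-1]
    uv=c@p["K"].T; return uv[:,:2]/uv[:,2:]
E
python3 - <<'E'
from h import *
p=camera_params("top")
for n,u,v in (("L",220,257),("Rr",270,253),("box",348,132),("bracket",288,140),("phone",230,183),("reel",453,283)): print(n,atz(p,u,v,0.01).round(3))
for uv in ((343,262),(376,258),(332,184),(358,181)): print(uv,atz(p,*uv,0).round(3),atz(p,*uv,.024).round(3),atz(p,*uv,.1).round(3))
t=cv2.imread("pics/top0.png"); s=cv2.imread("pics/scene0.png")
a=cv2.resize(t[235:275,200:300],None,fx=8,fy=8,interpolation=2)
b=cv2.resize(s[195:235,210:310],None,fx=8,fy=8,interpolation=2)
cv2.imwrite("pics/z1.png",np.vstack([a,b])[:600])
E
```

```text
L [0.456 0.376 0.01 ]
Rr [0.468 0.251 0.01 ]
box [0.777 0.059 0.01 ]
bracket [0.756 0.212 0.01 ]
phone [0.643 0.358 0.01 ]
reel [ 0.403 -0.199  0.01 ]
(343, 262) [0.448 0.068 0.   ] [0.45  0.069 0.024] [0.456 0.071 0.1  ]
(376, 258) [ 0.46  -0.014  0.   ] [ 0.461 -0.011  0.024] [ 0.466 -0.003  0.1  ]
(332, 184) [0.645 0.098 0.   ] [0.641 0.098 0.024] [0.631 0.097 0.1  ]
(358, 181) [0.653 0.032 0.   ] [0.649 0.034 0.024] [0.638 0.038 0.1  ]
```

Run:
```python
import cv2
im=cv2.imread("pics/z1.png");print(im.shape)
```

```text
(600, 800, 3)
```

View pics/z1.png

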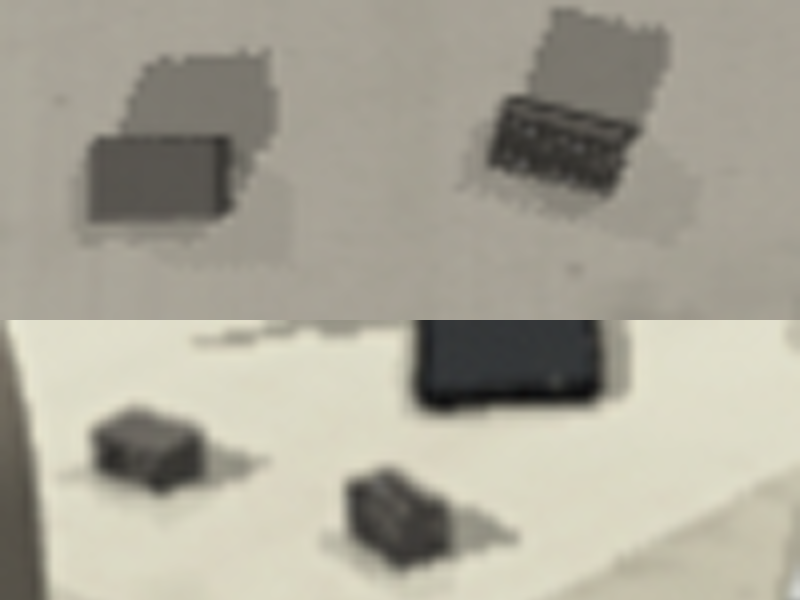

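sink_b is on the left: flat base on top, long side along about world y. sink_a is on the right: fin ends on top, base towards +x. Next I'll move above them and use the wrist camera.

```bash
cat >> h.py <<'E'
def tool(pitch,head,roll=0):
    """tool rotation: pitch deg forward of straight down, towards heading deg (world); tool x opposite heading when down"""
    b=R.from_matrix(np.array([[-1,0,0],[0,1,0],[0,0,-1]]).T)
    return R.from_euler('z',head,degrees=True)*R.from_euler('y',-pitch,degrees=True)*b
def rel(pos,Rt,cur=None):
    o=get_obs(); p,q=(o["eef_pos"],rot(o["tool_rot"])) if cur is None else cur
    d=q.inv().apply(np.array(pos)-p); r=(q.inv()*Rt).as_rotvec()
    print("t",round(o["t"],2),"row",dict(zip(["x","y","z","ax","ay","az"],np.r_[d,r].round(4).tolist())),"rows>=",max(np.linalg.norm(d)/.05,np.linalg.norm(r)/.15).__round__(1))
def snap(name,fn):
    p=camera_params(name); im=read_camera(name)[:,:,::-1].copy(); cv2.imwrite("pics/"+fn,im); return p,im
E
python3 - <<'E'
from h import *
print(tool(0,0).as_matrix().round(2), tool(30,0).apply([0,0,1]))
rel([.46,.30,.27],tool(0,0))
E
```

```text
[[-1.  0.  0.]
 [ 0.  1.  0.]
 [ 0.  0. -1.]] [ 0.5        0.        -0.8660254]
t 0.1 row {'x': -0.2819, 'y': -0.2032, 'z': -0.0392, 'ax': -0.0017, 'ay': -0.0003, 'az': -0.4538} rows>= 7.0
```

```bash
python3 -m jog '[{"x":-0.28,"y":-0.2,"z":-0.04,"az":-0.45},{"x":-0.28,"y":-0.2,"z":-0.04,"az":-0.45},{"x":-0.28,"y":-0.2,"z":-0.04,"az":-0.45},{"x":-0.28,"y":-0.2,"z":-0.04,"az":-0.45},{"x":-0.28,"y":-0.2,"z":-0.04,"az":-0.45},{"x":-0.28,"y":-0.2,"z":-0.04,"az":-0.45},{"x":-0.28,"y":-0.2,"z":-0.04,"az":-0.45},{"x":-0.28,"y":-0.2,"z":-0.04,"az":-0.45},{"x":-0.28,"y":-0.2,"z":-0.04,"az":-0.45},{"x":-0.28,"y":-0.2,"z":-0.04,"az":-0.45},{"x":-0.28,"y":-0.2,"z":-0.04,"az":-0.45},{"x":-0.28,"y":-0.2,"z":-0.04,"az":-0.45}]' 1
python3 - <<'E'
from h import *
p,im=snap("wrist","w1.png"); o=get_obs()
print(o["t"],o["q"].round(2),o["eef_pos"],p["K"][0][0],p["origin"],rot(p["attitude"]).as_matrix().round(2))
E
```

```text
0.15 [-1.23  0.48  0.02  1.56 -0.01  1.11 -0.08] [0.29571202 0.60628123 0.23055594] 309.91208971775006 [0.23217562 0.63739158 0.37327755] [[ 0.44 -0.86 -0.25]
 [ 0.9   0.42  0.12]
 [-0.   -0.27  0.96]]validation failed for argument at $[0]...
```

View pics/w1.png

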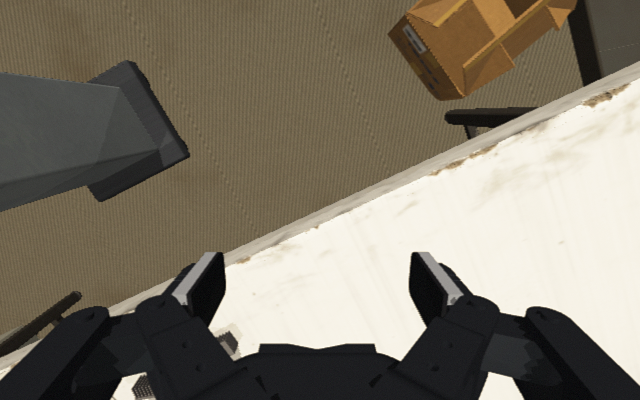

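The picture still shows the start pose because the call was refused. It probably wants all six keys in each row.

```bash
python3 -m jog '[{"x":-0.28,"y":-0.2,"z":-0.04,"ax":0,"ay":0,"az":-0.45},{"x":-0.28,"y":-0.2,"z":-0.04,"ax":0,"ay":0,"az":-0.45},{"x":-0.28,"y":-0.2,"z":-0.04,"ax":0,"ay":0,"az":-0.45},{"x":-0.28,"y":-0.2,"z":-0.04,"ax":0,"ay":0,"az":-0.45},{"x":-0.28,"y":-0.2,"z":-0.04,"ax":0,"ay":0,"az":-0.45},{"x":-0.28,"y":-0.2,"z":-0.04,"ax":0,"ay":0,"az":-0.45},{"x":-0.28,"y":-0.2,"z":-0.04,"ax":0,"ay":0,"az":-0.45},{"x":-0.28,"y":-0.2,"z":-0.04,"ax":0,"ay":0,"az":-0.45},{"x":-0.28,"y":-0.2,"z":-0.04,"ax":0,"ay":0,"az":-0.45},{"x":-0.28,"y":-0.2,"z":-0.04,"ax":0,"ay":0,"az":-0.45}]' 1
python3 - <<'E'
from h import *
o=get_obs()
print(o["t"],o["q"].round(2),o["eef_pos"].round(3))
# what would wrist see
p=camera_params("wrist"); print(proj(p,[[.46,.376,.02],[.468,.251,.02],[.55,.05,.05],[.46,.03,.03],[.64,.065,.1]]).round())
E
```

```text
t: 1.15
eef_pos: [0.459, 0.3054, 0.271]
tool_rot: [-0.0, 0.001, 1.0, 0.0]
contact_force: [0.0, 0.3, -0.2]
gripper_width: 1.001
grasp_force: 0.0
1.15 [-0.73  0.24  0.04  1.81 -0.01  1.1   0.88] [0.459 0.305 0.271]
[[372. 171.]
 [275. 178.]
 [116. 246.]
 [ 98. 173.]
 [116. 332.]]
```

Run:
```python
from h import *
p,im=snap("wrist","w2.png")
np.save("w2p.npy",p,allow_pickle=True)
cv2.imwrite("pics/w2c.png",cv2.resize(im[120:320,20:440],(800,381),interpolation=2))
a=cv2.resize(im[140:210,240:410],None,fx=4.6,fy=4.6,interpolation=2)
cv2.imwrite("pics/w2d.png",np.vstack([cv2.resize(im[140:340,60:260],(276,276)),][:0]+[a,cv2.resize(im[150:250,20:273],(a.shape[1],275),interpolation=2)])[:600]); print(a.shape)
```

```text
(322, 782, 3)
```

View pics/w2d.png

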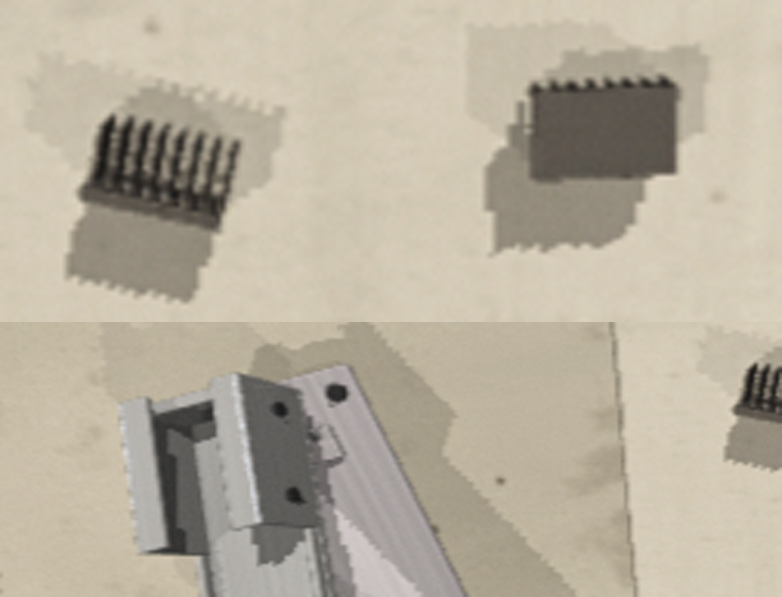

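The wrist view shows both sinks sharply. Crop scale is 4.6 from (240,140). sink_a's base underside edge runs (80,196) to (219,229) at z=25 mm. sink_b's base corners are (530,90), (678,87), (678,175) and (531,180) at z=22 mm.

Run:
```python
from h import *
p=np.load("w2p.npy",allow_pickle=True).item()
f=lambda u,v,z: atz(p,240+u/4.6-.4,140+v/4.6-.4,z)[:2]
a=[f(80,196,.025),f(219,229,.025)]; d=a[1]-a[0]; print("a",np.round(a,4),np.linalg.norm(d),np.degrees(np.arctan2(*d[::-1])))
ft=[f(107,118,.025),f(238,142,.025)]; print("fin tips",np.round(ft,4), np.linalg.norm(np.mean(ft,0)-np.mean(a,0)))
b=np.array([f(530,90,.022),f(678,87,.022),f(678,175,.022),f(531,180,.022)]);print("b",b.round(4),b.mean(0),np.linalg.norm(np.roll(b,-1,0)-b,axis=1)); d=b[1]-b[0]+b[2]-b[3];print(np.degrees(np.arctan2(*d[::-1])))
# check with top camera
t=camera_params("top")
print(proj(t,[*[[*q,.025] for q in a],*[[*q,.022] for q in b]]).round(1))
```

```text
a [[0.473  0.2287]
 [0.4825 0.2672]] 0.03963985761263803 76.11553601327729
fin tips [[0.4511 0.2373]
 [0.4578 0.2731]] 0.02436643732151916
b [[0.444  0.3535]
 [0.4433 0.3942]
 [0.4679 0.3957]
 [0.4693 0.3546]] [0.45611318 0.37450902] [0.04066397 0.02465649 0.041078   0.02523495]
91.4898518193773
[[277.8 251.6]
 [262.3 247.4]
 [227.3 262.5]
 [211.  262.6]
 [210.8 252.5]
 [227.3 252.2]]
```

Run:
```python
from h import *
for a in (50,58):
    T=tool(a,-14); g=np.array([.4662,.2509,.011]); rel(g-T.apply([0,0,.07]),T)
```

```text
t 1.2 row {'x': 0.0443, 'y': -0.042, 'z': 0.215, 'ax': 0.1062, 'ay': -0.8692, 'az': 0.2277} rows>= 6.0
t 1.2 row {'x': 0.0499, 'y': -0.0406, 'z': 0.2229, 'ax': 0.1232, 'ay': -1.0081, 'az': 0.2221} rows>= 6.9
```

```bash
python3 -m jog '[{"x":0.044,"y":-0.042,"z":0.1,"ax":0.106,"ay":-0.869,"az":0.228},{"x":0.044,"y":-0.042,"z":0.1,"ax":0.106,"ay":-0.869,"az":0.228},{"x":0.044,"y":-0.042,"z":0.1,"ax":0.106,"ay":-0.869,"az":0.228},{"x":0.044,"y":-0.042,"z":0.1,"ax":0.106,"ay":-0.869,"az":0.228},{"x":0.044,"y":-0.042,"z":0.1,"ax":0.106,"ay":-0.869,"az":0.228},{"x":0.044,"y":-0.042,"z":0.1,"ax":0.106,"ay":-0.869,"az":0.228},{"x":0.044,"y":-0.042,"z":0.215,"ax":0.106,"ay":-0.869,"az":0.228},{"x":0.044,"y":-0.042,"z":0.215,"ax":0.106,"ay":-0.869,"az":0.228},{"x":0.044,"y":-0.042,"z":0.215,"ax":0.106,"ay":-0.869,"az":0.228},{"x":0.044,"y":-0.042,"z":0.215,"ax":0.106,"ay":-0.869,"az":0.228},{"x":0.044,"y":-0.042,"z":0.215,"ax":0.106,"ay":-0.869,"az":0.228},{"x":0.044,"y":-0.042,"z":0.215,"ax":0.106,"ay":-0.869,"az":0.228}]' 1
python3 - <<'E'
from h import *
o=get_obs(); print(o["q"].round(2))
T=tool(50,-14); g=np.array([.4662,.2509,.011]); rel(g-T.apply([0,0,.07]),T); rel(g,T)
E
```

```text
t: 2.4
eef_pos: [0.4134, 0.2635, 0.0532]
tool_rot: [0.418, 0.108, 0.9, -0.053]
contact_force: [0.0, -0.5, -0.2]
gripper_width: 0.999
grasp_force: 0.0
[-1.32  0.61  0.08  2.43  1.54  0.83 -1.42]
t 2.4 row {'x': -0.0025, 'y': 0.0005, 'z': -0.0013, 'ax': -0.0014, 'ay': -0.0017, 'az': 0.0056} rows>= 0.1
t 2.4 row {'x': -0.0027, 'y': 0.0006, 'z': 0.0687, 'ax': -0.0014, 'ay': -0.0017, 'az': 0.0056} rows>= 1.4
```

```bash
python3 -m jog '[{"x":0,"y":0,"z":0.02,"ax":0,"ay":0,"az":0},{"x":0,"y":0,"z":0.045,"ax":0,"ay":0,"az":0},{"x":0,"y":0,"z":0.069,"ax":0,"ay":0,"az":0},{"x":0,"y":0,"z":0.069,"ax":0,"ay":0,"az":0},{"x":0,"y":0,"z":0.069,"ax":0,"ay":0,"az":0}]' 1
python3 - <<'E'
from h import *
o=get_obs(); print(o["q"].round(2))
T=tool(50,-14); g=np.array([.4662,.2509,.011]); rel(g,T)
p,im=snap("wrist","w3.png"); print(p["origin"])
cv2.imwrite("pics/w3c.png",im[100:400,100:540])
E
```

```text
t: 2.9
eef_pos: [0.467, 0.2498, 0.0128]
tool_rot: [0.42, 0.112, 0.899, -0.052]
contact_force: [-1.1, -0.6, -0.1]
gripper_width: 0.997
grasp_force: 0.0
[-1.21  0.73  0.12  2.38  1.76  0.79 -1.55]
t 2.9 row {'x': 0.0021, 'y': 0.0009, 'z': 0.0003, 'ax': -0.0022, 'ay': 0.0008, 'az': -0.0029} rows>= 0.0
[0.31675229 0.2879415  0.05113529]
```

View pics/w3c.png

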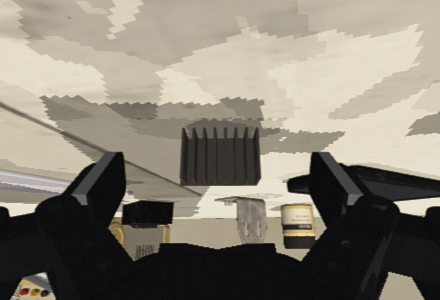

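The wrist view, which is upside down with the bench at the top, shows sink_a centred between the pads with its fins facing the hand. I'll close on it.

```bash
python3 -m jog '[{"x":0,"y":0,"z":0,"ax":0,"ay":0,"az":0},{"x":0,"y":0,"z":0,"ax":0,"ay":0,"az":0},{"x":0,"y":0,"z":0,"ax":0,"ay":0,"az":0},{"x":0,"y":0,"z":0,"ax":0,"ay":0,"az":0},{"x":0,"y":0,"z":0,"ax":0,"ay":0,"az":0},{"x":0,"y":0,"z":0,"ax":0,"ay":0,"az":0},{"x":0,"y":0,"z":0,"ax":0,"ay":0,"az":0},{"x":0,"y":0,"z":0,"ax":0,"ay":0,"az":0},{"x":0,"y":0,"z":0,"ax":0,"ay":0,"az":0},{"x":0,"y":0,"z":0,"ax":0,"ay":0,"az":0}]' 0 40
```

```text
t: 3.95
eef_pos: [0.4669, 0.25, 0.0125]
tool_rot: [0.42, 0.112, 0.899, -0.052]
contact_force: [-4.4, 1.0, 5.5]
gripper_width: 0.437
grasp_force: 39.9
```

Run:
```python
from h import *
t=camera_params("top"); p=np.load("w2p.npy",allow_pickle=True).item()
# channel lower end in wrist crop: bottom panel scale 782/253=3.09 (u from 20), 275/100=2.75 (v from 150, panel y0=322)
f=lambda u,v,z: atz(p,20+u/3.09-.4,150+(v-322)/2.75-.4,z).round(4)
print("plate corner near +y (z=.006)",f(349,366,.006)); 
# lips' top near corners at stop and their uphill end
for n,u,v in (("Lout near",120,402),("Lin near",152,398),("Rin near",212,378),("Rout near",240,373),("Lout far",140,551),("Rout far",253,527),("Rtop far out",320,527)): print(n,f(u,v,.055),f(u,v,.08))
im=cv2.imread("pics/top0.png"); c=cv2.resize(im[175:270,310:395],None,fx=6,fy=6,interpolation=2); print(c.shape); cv2.imwrite("pics/tc.png",c)
```

```text
plate corner near +y (z=.006) [0.4544 0.0612 0.006 ]
Lout near [0.4619 0.0005 0.055 ] [0.4568 0.0218 0.08  ]
Lin near [0.4601 0.0132 0.055 ] [0.4552 0.0336 0.08  ]
Rin near [0.4515 0.0378 0.055 ] [0.4471 0.0565 0.08  ]
Rout near [0.4494 0.0489 0.055 ] [0.4452 0.0668 0.08  ]
Lout far [ 0.5303 -0.0071  0.055 ] [0.5204 0.0147 0.08  ]
Rout far [0.5189 0.0405 0.055 ] [0.5098 0.059  0.08  ]
Rtop far out [0.5189 0.0671 0.055 ] [0.5098 0.0838 0.08  ]
(570, 510, 3)
```

View pics/tc.png

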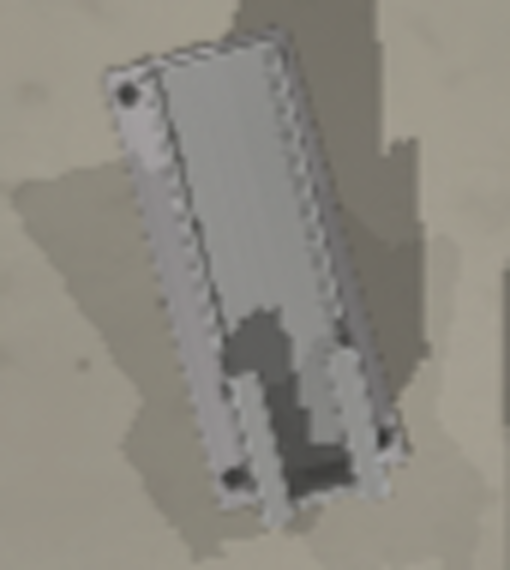

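sink_a is gripped at 37 mm. The top crop shows the channel, with its upper end at crop (155,68) to (285,35), the lips' uphill ends at (232,378) and (360,347), and their low ends at (265,525) and (388,490). I'll fit the channel pose to points from both views.

```bash
cat > fit.py <<'E'
from h import *
from scipy.optimize import least_squares
t=camera_params("top"); p=np.load("w2p.npy",allow_pickle=True).item()
T=lambda u,v:(310+u/6-.4,175+v/6-.4)
W=lambda u,v:(20+u/3.09-.4,150+(v-322)/2.75-.4)
L=9 # marks low end
obs=[(t,T(155,68),(.18,.0255,.005)),(t,T(285,35),(.18,-.0255,.005)),
(t,T(232,378),(.062,.0255,.03)),(t,T(262,374),(.062,.0135,.03)),(t,T(330,351),(.062,-.0135,.03)),(t,T(360,347),(.062,-.0255,.03)),
(t,T(264,525),(L,.0255,.03)),(t,T(290,520),(L,.0135,.03)),(t,T(362,497),(L,-.0135,.03)),(t,T(388,490),(L,-.0255,.03)),
(p,W(120,402),(L,-.0255,.03)),(p,W(152,398),(L,-.0135,.03)),(p,W(212,378),(L,.0135,.03)),(p,W(240,373),(L,.0255,.03)),
(p,W(140,551),(.062,-.0255,.03)),(p,W(230,525),(.062,.0135,.03)),(p,W(253,526),(.062,.0255,.03)),(p,W(320,527),(.062,.0255,.005))]
def chan(yaw): return R.from_euler('z',yaw)*R.from_euler('y',-25,degrees=True)
def res(v):
    r=[]
    for c,uv,X in obs:
        X=np.array(X); 
        if X[0]==L: X[0]=v[3]
        P=np.array([v[0],v[1],.024])+chan(v[2]).apply(X); r.append((proj(c,P)[0]-uv)*(2.5 if c is t else 1))
    return np.array(r)
if __name__=="__main__":
    s=least_squares(lambda v:res(v).ravel(),[.47,.04,.2,0],loss="soft_l1"); print(s.x.round(4),np.degrees(s.x[2]));print(res(s.x).round(1))
    np.save("chan.npy",s.x); print("loading",np.array([s.x[0],s.x[1],.024])+chan(s.x[2]).apply([.115,0,0]))
E
python3 fit.py
```

```text
[ 0.4743  0.024   0.2539 -0.0044] 14.549063769564592
[[ 0.   2.3]
 [ 0.7  2.5]
 [-1.3 -0.1]
 [-1.1 -1.5]
 [-0.9  1. ]
 [-0.8 -0.4]
 [-0.1  0.6]
 [ 1.4 -0.3]
 [-0.8  2.4]
 [ 0.8  2.3]
 [-0.2  1.3]
 [-1.4  0.2]
 [-0.2  1.9]
 [ 0.   1.2]
 [-1.5  1.1]
 [ 0.1  2.6]
 [ 2.2 -0.2]
 [-3.6  1. ]]
loading [0.57522    0.05022733 0.0726011 ]
```

```bash
cat > place.py <<'E'
from h import *; from fit import chan
v=np.load("chan.npy"); C=np.array([v[0],v[1],.024]); Rc=chan(v[2])
def target(S0,B0,T0,p0,cx,cy,cz):
    """tool pose that puts a sink (pose S0,B0 while tool at T0,p0) at channel coordinates"""
    Q=Rc*S0.inv(); B=C+Rc.apply([cx,cy,cz]); return B+Q.apply(p0-B0),Q*T0
def side(head,B):  # sink on its side, z towards head deg
    z=np.r_[np.cos(np.radians(head)),np.sin(np.radians(head)),0]; x=np.array([0,0,1.]); return R.from_matrix(np.c_[x,np.cross(z,x),z])
E
python3 - <<'E'
from place import *
S0=side(166,0); o=get_obs(); p0=o["eef_pos"]; T0=rot(o["tool_rot"])
h=np.r_[np.cos(np.radians(-14)),np.sin(np.radians(-14)),0]; l=np.r_[-h[1],h[0],0]
B0=p0+.0111*h-.0007*l; B0[2]=.0125
pos,T=target(S0,B0,T0,p0,.125,0,.003); np.savez("ta.npz",pos=pos,q=T.as_quat())
print(pos,T.apply([0,0,1]),B0)
rel(p0+[0,0,.13],T0)
rel(pos+[0,0,.07],T)
E
```

```text
[0.57806062 0.05168775 0.08961193] [-0.24885515 -0.06553973 -0.96632068] [0.47750985 0.24660643 0.0125    ]
t 3.95 row {'x': -0.0997, 'y': 0.0001, 'z': -0.0834, 'ax': 0.0, 'ay': 0.0, 'az': 0.0} rows>= 2.6
t 3.95 row {'x': -0.2132, 'y': -0.165, 'z': 0.0253, 'ax': -0.1564, 'ay': 1.1097, 'az': -0.502} rows>= 8.2
```

```bash
python3 -m jog '[{"x":-0.02,"y":0,"z":-0.017,"ax":0,"ay":0,"az":0},{"x":-0.06,"y":0,"z":-0.05,"ax":0,"ay":0,"az":0},{"x":-0.1,"y":0,"z":-0.083,"ax":0,"ay":0,"az":0},{"x":-0.213,"y":-0.165,"z":0.025,"ax":-0.156,"ay":1.11,"az":-0.502},{"x":-0.213,"y":-0.165,"z":0.025,"ax":-0.156,"ay":1.11,"az":-0.502},{"x":-0.213,"y":-0.165,"z":0.025,"ax":-0.156,"ay":1.11,"az":-0.502},{"x":-0.213,"y":-0.165,"z":0.025,"ax":-0.156,"ay":1.11,"az":-0.502},{"x":-0.213,"y":-0.165,"z":0.025,"ax":-0.156,"ay":1.11,"az":-0.502},{"x":-0.213,"y":-0.165,"z":0.025,"ax":-0.156,"ay":1.11,"az":-0.502},{"x":-0.213,"y":-0.165,"z":0.025,"ax":-0.156,"ay":1.11,"az":-0.502},{"x":-0.213,"y":-0.165,"z":0.025,"ax":-0.156,"ay":1.11,"az":-0.502},{"x":-0.213,"y":-0.165,"z":0.025,"ax":-0.156,"ay":1.11,"az":-0.502}]' 0 40
cat > gop.py <<'E'
from place import *
import sys
d=np.load("t"+sys.argv[1]+".npz"); up=[0,0,float(sys.argv[2])]; print(get_obs()["q"].round(2)); rel(d["pos"]+up,R.from_quat(d["q"]))
E
python3 gop.py a .07
```

```text
t: 5.15
eef_pos: [0.5666, 0.0646, 0.1542]
tool_rot: [0.133, 0.004, 0.988, -0.08]
contact_force: [0.1, 0.7, -1.6]
gripper_width: 0.436
grasp_force: 40.7
[-0.44  0.3   0.09  2.07  0.39  0.61  0.9 ]
t 5.15 row {'x': -0.0123, 'y': -0.0133, 'z': -0.0001, 'ax': -0.1579, 'ay': 0.5034, 'az': -0.2829} rows>= 4.0
```

```bash
python3 -m jog '[{"x":-0.012,"y":-0.013,"z":0,"ax":-0.158,"ay":0.503,"az":-0.283},{"x":-0.012,"y":-0.013,"z":0,"ax":-0.158,"ay":0.503,"az":-0.283},{"x":-0.012,"y":-0.013,"z":0,"ax":-0.158,"ay":0.503,"az":-0.283},{"x":-0.012,"y":-0.013,"z":0,"ax":-0.158,"ay":0.503,"az":-0.283},{"x":-0.012,"y":-0.013,"z":0,"ax":-0.158,"ay":0.503,"az":-0.283},{"x":-0.012,"y":-0.013,"z":0,"ax":-0.158,"ay":0.503,"az":-0.283},{"x":-0.012,"y":-0.013,"z":0,"ax":-0.158,"ay":0.503,"az":-0.283},{"x":-0.012,"y":-0.013,"z":0,"ax":-0.158,"ay":0.503,"az":-0.283}]' 0 40
python3 gop.py a .07
```

```text
t: 5.95
eef_pos: [0.5778, 0.0527, 0.1599]
tool_rot: [-0.126, -0.124, 0.984, -0.018]
contact_force: [-0.1, 0.3, -0.4]
gripper_width: 0.428
grasp_force: 40.7
[-0.16  0.54 -0.07  1.66  0.05  1.2   1.58]
t 5.95 row {'x': -0.0001, 'y': -0.001, 'z': 0.0003, 'ax': -0.0015, 'ay': 0.0046, 'az': -0.0022} rows>= 0.0
```

```bash
cat > mont.py <<'E'
from place import *
def box(im,p,S,B,col):
    c=np.array([[x,y,z] for z in(0,.022) for x,y in((-.0125,-.02),(.0125,-.02),(.0125,.02),(-.0125,.02))])
    uv=proj(p,B+S.apply(c)); 
    for i in range(4):
        for a,b in((i,(i+1)%4),(i+4,(i+1)%4+4),(i,i+4)):
            cv2.line(im,*[tuple(int(k*16*s+8*s) for k in uv[j]) for j in(a,b)],col,1,cv2.LINE_AA,4)
s=1
def mont(fn,S,B,rects,extra=()):
    global s; out=[]
    for n,(u0,u1,v0,v1),(W,H),dr in rects:
        p,im=snap(n,fn+n+".png"); s=4; big=cv2.resize(im,None,fx=4,fy=4,interpolation=2)
        if dr:
            box(big,p,S,B,(0,255,0))
            ch=proj(p,C+Rc.apply([[x,y,.005] for y in(.0225,-.0225) for x in(.062,.18)]))
            for k in(0,2): cv2.line(big,*[tuple(int(q*4+2) for q in ch[k+j]) for j in(0,1)],(0,0,255),1,cv2.LINE_AA)
        out.append(cv2.resize(big[4*v0:4*v1,4*u0:4*u1],(W,H),interpolation=cv2.INTER_AREA))
    return out
E
python3 - <<'E'
from mont import *
o=get_obs(); d=np.load("ta.npz"); Q=rot(o["tool_rot"])*R.from_quat(d["q"]).inv()
S=Q*Rc; B=o["eef_pos"]+Q.apply(C+Rc.apply([.125,0,.003])-d["pos"])
a=mont("m1",S,B,[("wrist",(160,480,100,400),(400,375),1),("wrist",(160,480,100,400),(400,375),0),("scene",(290,390,170,245),(300,225),1)])
cv2.imwrite("pics/m1.png",np.vstack([np.hstack(a[:2]),np.hstack([a[2],np.zeros((225,500,3),np.uint8)])]))
E
```

```text
(no output)
```

View pics/m1.png

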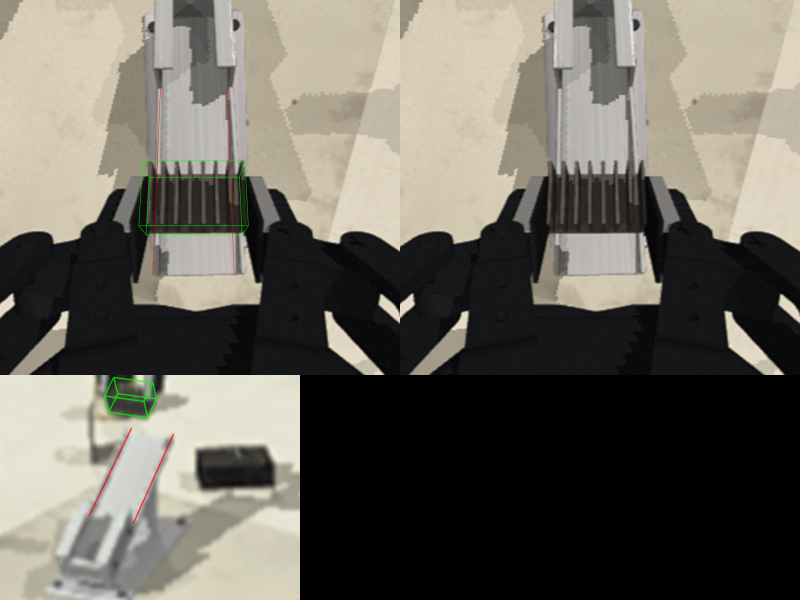

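The montage shows sink_a fins up, square between the pads, where predicted. The drawn channel (red) agrees at the lips, but the upper end looks about 3 mm further right, at (157..245, 270) in the left panel. I'll measure that from row profiles.

Run:
```python
import cv2
im=cv2.imread("pics/m1wrist.png",0)
for v in(176,186,192,200,300,312): print(v,270 if v<250 else 275,im[v,270:365].tolist() if v>250 else im[v,270:360].tolist())
```

```text
176 270 [132, 133, 133, 132, 132, 131, 118, 118, 127, 134, 135, 137, 139, 136, 133, 121, 156, 191, 181, 145, 146, 159, 162, 179, 186, 187, 181, 180, 180, 180, 181, 181, 181, 179, 183, 183, 183, 181, 183, 182, 183, 182, 185, 184, 144, 106, 103, 106, 108, 111, 110, 107, 108, 107, 107, 106, 110, 109, 108, 108, 109, 107, 109, 104, 112, 165, 186, 181, 180, 180, 139, 104, 132, 134, 170, 198, 179, 175, 186, 183, 181, 175, 176, 176, 179, 181, 166, 164, 171, 170]
186 270 [132, 132, 133, 134, 131, 132, 119, 121, 129, 130, 131, 137, 137, 136, 133, 119, 163, 192, 177, 142, 152, 159, 159, 166, 176, 184, 183, 180, 179, 179, 180, 181, 180, 179, 182, 180, 181, 182, 183, 182, 183, 180, 182, 183, 184, 181, 177, 179, 185, 188, 188, 187, 185, 180, 182, 183, 183, 188, 187, 185, 184, 185, 184, 185, 183, 186, 187, 185, 186, 185, 142, 103, 98, 87, 131, 179, 195, 174, 175, 184, 181, 178, 177, 176, 175, 176, 157, 159, 168, 169]
192 270 [133, 132, 131, 130, 129, 133, 131, 125, 128, 130, 132, 136, 139, 136, 132, 128, 169, 190, 172, 147, 153, 160, 159, 165, 180, 185, 182, 180, 178, 180, 180, 182, 180, 179, 181, 
[... 964 characters left out ...]
, 185, 184, 183, 184, 185, 185, 187, 188, 187, 183, 182, 184, 187, 189, 189, 187, 185, 184, 184, 188, 192, 190, 186, 186, 189, 192, 187, 181, 178, 181, 178, 138, 103, 88, 110, 158, 186, 190, 176, 188, 200, 149, 58, 11, 6, 5, 9, 6]
312 275 [16, 9, 29, 111, 142, 142, 142, 141, 142, 139, 141, 141, 128, 112, 111, 107, 97, 84, 83, 85, 88, 101, 105, 113, 163, 185, 184, 184, 185, 182, 183, 184, 186, 184, 183, 183, 179, 184, 184, 183, 182, 182, 188, 185, 186, 187, 188, 188, 186, 185, 187, 187, 186, 187, 190, 187, 185, 181, 184, 188, 187, 191, 189, 187, 187, 185, 188, 189, 192, 189, 185, 186, 190, 189, 188, 186, 185, 188, 144, 104, 103, 112, 131, 170, 192, 196, 197, 198, 199, 203, 197, 124, 29, 2, 7]
```

Run:
```python
from place import *
from scipy.optimize import least_squares
p=camera_params("wrist")
E=[(176,343.7,1),(186,344.3,1),(192,344.6,1),(200,345.4,1),(300,356.5,1),(312,358.2,1),(176,289,-1),(186,288.7,-1),(192,288.5,-1),(200,288.2,-1)]
def res(w):
    r=[]
    for row,u,s in E:
        xs=np.linspace(.06,.18,40); Cn=np.array([v[0],v[1],.024]); Rn=R.from_euler('z',v[2]+w[1])*R.from_euler('y',-25,degrees=True)
        P=Cn+Rn.apply(np.c_[xs,xs*0+s*.0225+w[0],xs*0+.005]); uv=proj(p,P); i=np.argsort(uv[:,1]); r.append(np.interp(row+.5,uv[i,1],uv[i,0])-u-.5)
    return np.array(r)
print(res([0,0]).round(1)); s=least_squares(res,[0,0]); print(s.x,res(s.x).round(1)); np.save("dc.npy",s.x)
o=get_obs(); d=np.load("ta.npz"); Q=rot(o["tool_rot"])*R.from_quat(d["q"]).inv()
S=Q*Rc; B=o["eef_pos"]+Q.apply(C+Rc.apply([.125,0,.003])-d["pos"])
k=[[-.0125,.02,.022],[-.0125,-.018,.022],[.0125,.02,.004],[.0125,-.02,.004],[-.0125,-.018,.004],[-.0125,.02,.004]]
print(proj(p,B+S.apply(k)).round(1))
im=cv2.imread("pics/m1wrist.png",0)
for r in(230,234,238,284): print(r,im[r,270:290].tolist(),im[r,340:368].tolist())
```

```text
[ -2.5  -2.7  -2.8  -3.3 -10.6 -11.9  -1.8  -2.   -2.   -2. ]
[-0.00297392  0.06917978] [-0.9 -0.4 -0.1  0.   0.1 -0.3 -0.4  0.2  0.6  1.2]
[[355.2 228. ]
 [277.6 228.1]
 [353.8 286.1]
 [275.3 286.2]
 [281.5 239. ]
 [351.5 238.9]]
230 [147, 147, 146, 147, 147, 145, 143, 133, 105, 87, 93, 84, 120, 136, 125, 152, 181, 187, 146, 97] [182, 126, 86, 84, 77, 92, 88, 130, 175, 193, 162, 136, 92, 73, 97, 149, 172, 157, 166, 175, 175, 175, 176, 174, 174, 174, 175, 175]
234 [148, 148, 147, 147, 146, 145, 138, 132, 114, 101, 99, 73, 51, 78, 116, 162, 184, 184, 143, 93] [160, 87, 60, 80, 89, 94, 91, 122, 170, 193, 154, 74, 35, 69, 91, 118, 156, 164, 169, 175, 177, 176, 174, 173, 172, 172, 172, 174]
238 [145, 145, 146, 145, 143, 144, 148, 147, 106, 84, 88, 61, 42, 40, 57, 145, 184, 183, 139, 91] [119, 37, 56, 79, 97, 102, 94, 112, 159, 155, 91, 29, 26, 68, 89, 105, 149, 165, 169, 173, 173, 173, 173, 172, 171, 169, 171, 172]
284 [11, 12, 12, 14, 16, 9, 13, 11, 15, 33, 43, 44, 39, 37, 47, 55, 55, 54, 55, 54] [51, 42, 34, 35, 36, 40, 40, 44, 44, 44, 42, 34, 33, 36, 36, 19, 7, 4, 14, 6, 7, 11, 4, 6, 4, 9, 17, 18]
```

```bash
cat > fit2.py <<'E'
from fit import *
pw=camera_params("wrist"); np.save("m1p.npy",pw,allow_pickle=True)
E=[(176,343.7,1),(186,344.3,1),(192,344.6,1),(200,345.4,1),(300,356.5,1),(312,358.2,1),(176,289,-1),(186,288.7,-1),(192,288.5,-1),(200,288.2,-1),(300,288,-1),(312,287,-1)]
def resw(v):
    r=[]
    for row,u,s in E:
        xs=np.linspace(.06,.18,60); P=np.array([v[0],v[1],.024])+chan(v[2]).apply(np.c_[xs,xs*0+s*.0225,xs*0+.005]); uv=proj(pw,P); i=np.argsort(uv[:,1]); r.append(np.interp(row+.5,uv[i,1],uv[i,0])-u-.5)
    return np.array(r)
for nm,f in (("top",lambda v:res(v)[:10].ravel()),("w2",lambda v:res(v)[10:].ravel()),("m1",lambda v:np.r_[resw(v),(v[0]-.4743)*1e3]),("all",lambda v:np.r_[res(v).ravel(),resw(v)])):
    s=least_squares(f,[.4743,.024,.2539,-.0044],loss="soft_l1"); v=s.x; L=np.array([v[0],v[1],.024])+chan(v[2]).apply([.125,0,0]); print(nm,v.round(4),"ld",L.round(4),"cost",round(s.cost,1)); print(resw(v).round(1))
E
python3 fit2.py
```

```text
top [ 0.4748  0.0235  0.257  -0.0032] ld [0.5843 0.0523 0.0768] cost 9.0
[ -3.   -3.2  -3.3  -3.7 -10.8 -12.   -2.3  -2.4  -2.4  -2.4  -6.2  -5.6]
w2 [ 0.4731  0.0248  0.2634 -0.0046] ld [0.5825 0.0543 0.0768] cost 7.2
[-0.4 -0.5 -0.5 -0.9 -7.  -8.1  0.1  0.1  0.1  0.2 -2.5 -1.8]
m1 [ 0.4739  0.0223  0.3032 -0.0044] ld [0.582  0.0561 0.0768] cost 8.2
[-0.7 -0.4 -0.1 -0.2 -2.2 -2.8 -0.2  0.2  0.5  0.9  2.2  3.3]
all [ 0.4742  0.0243  0.2765 -0.0042] ld [0.5832 0.0552 0.0768] cost 43.8
[-0.5 -0.5 -0.4 -0.7 -5.4 -6.3  0.1  0.3  0.4  0.5 -0.8 -0. ]
```

```bash
sed -i 's/(300,288,-1),(312,287,-1)/(300,293.6,-1)/' fit2.py; python3 fit2.py
python3 - <<'E'
from h import *
# cross check of yaw with scene camera: plate/channel rail lines
s=camera_params("scene"); o=get_obs(); print(np.degrees(tool(0,0).as_euler('zyx'))[:1], rot(o["tool_rot"]).apply([0,1,0]))
E
```

```text
top [ 0.4748  0.0235  0.257  -0.0032] ld [0.5843 0.0523 0.0768] cost 9.0
[ -3.   -3.2  -3.3  -3.7 -10.8 -12.   -2.3  -2.4  -2.4  -2.4 -11.8]
w2 [ 0.4731  0.0248  0.2634 -0.0046] ld [0.5825 0.0543 0.0768] cost 7.2
[-0.4 -0.5 -0.5 -0.9 -7.  -8.1  0.1  0.1  0.1  0.2 -8.1]
m1 [ 0.4743  0.0208  0.3251 -0.0044] ld [0.5816 0.0569 0.0768] cost 1.6
[-0.9 -0.3  0.   0.2  0.4  0.1 -0.5  0.2  0.6  1.1 -0.9]
all [ 0.4743  0.0242  0.2786 -0.0042] ld [0.5832 0.0554 0.0768] cost 49.0
[-0.4 -0.4 -0.3 -0.6 -5.  -5.9  0.2  0.4  0.5  0.7 -6.1]
[180.] [-0.24782914  0.96879751 -0.00347953]
```

```bash
sed -i 's/(300,293.6,-1)/(300,288.3,-1)/; s/(300,356.5,1),(312,358.2,1)/(300,353,1)/' fit2.py; python3 fit2.py
python3 - <<'E'
import cv2,numpy as np
im=cv2.imread("pics/m1wrist.png")
a=cv2.resize(im[100:340,250:390],(350,600),interpolation=2); b=cv2.resize(im[270:330,265:380],(450,235),interpolation=2)
c=cv2.imread("pics/top0.png"); c=cv2.resize(c[175:235,320:380],(360,360),interpolation=2)
o=np.zeros((600,800,3),np.uint8); o[:,:350]=a; o[:235,350:]=b; o[240:,350:710]=c; cv2.imwrite("pics/zz.png",o)
E
```

```text
top [ 0.4748  0.0235  0.257  -0.0032] ld [0.5843 0.0523 0.0768] cost 9.0
[-3.  -3.2 -3.3 -3.7 -7.3 -2.3 -2.4 -2.4 -2.4 -6.5]
w2 [ 0.4731  0.0248  0.2634 -0.0046] ld [0.5825 0.0543 0.0768] cost 7.2
[-0.4 -0.5 -0.5 -0.9 -3.5  0.1  0.1  0.1  0.2 -2.8]
m1 [ 0.4741  0.0234  0.2888 -0.0044] ld [0.5827 0.0557 0.0768] cost 0.9
[-0.5 -0.4 -0.2 -0.4 -0.4  0.   0.3  0.5  0.8  0.3]
all [ 0.4742  0.0244  0.2714 -0.0042] ld [0.5833 0.0548 0.0768] cost 34.8
[-0.7 -0.7 -0.7 -1.  -2.8 -0.1  0.   0.1  0.2 -2. ]
```

View pics/zz.png

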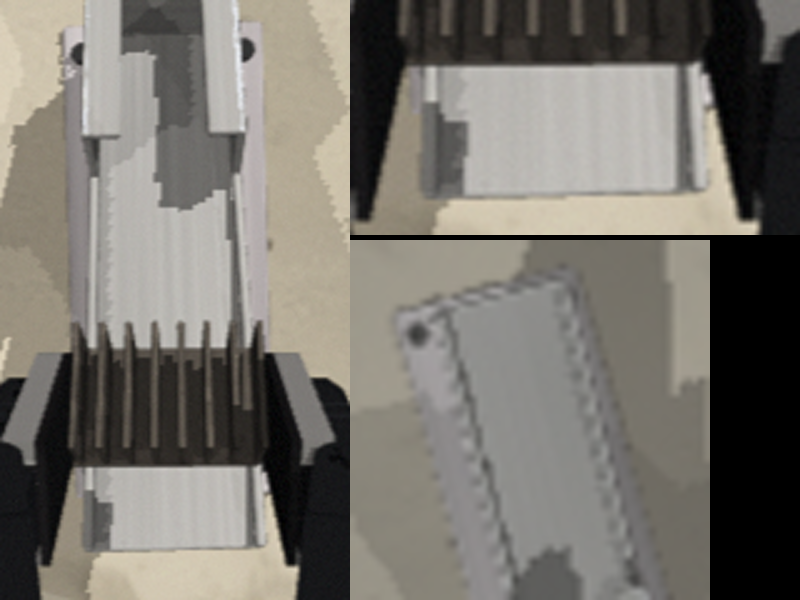

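The zoom shows the channel's upper end clearly: the wall-top inner edges at row 300 are at columns 288.5 and 351.6. My earlier column label was off by 5. I'll refit with these.

```bash
sed -i 's/(300,288.3,-1)/(300,288.5,-1)/; s/(300,353,1)/(300,351.6,1)/' fit2.py; echo 'np.save("chan.npy",v)' >> fit2.py; python3 fit2.py
python3 - <<'E'
from place import *
# re-target sink_a using its current pose in hand: recompute from old grasp
d=np.load("ta.npz"); old=np.array([.4743,.024,.2539]); Rco=chan(old[2]); Co=np.r_[old[:2],.024]
pos,T=target(Rco,Co+Rco.apply([.125,0,.003]),R.from_quat(d["q"]),d["pos"],.125,0,.003)
np.savez("ta.npz",pos=pos,q=T.as_quat()); print(pos)
rel(pos+[0,0,.03],T); rel(pos,T)
E
```

```text
top [ 0.4748  0.0235  0.257  -0.0032] ld [0.5843 0.0523 0.0768] cost 9.0
[-3.  -3.2 -3.3 -3.7 -5.9 -2.3 -2.4 -2.4 -2.4 -6.7]
w2 [ 0.4731  0.0248  0.2634 -0.0046] ld [0.5825 0.0543 0.0768] cost 7.2
[-0.4 -0.5 -0.5 -0.9 -2.1  0.1  0.1  0.1  0.2 -3. ]
m1 [ 0.4742  0.0239  0.2834 -0.0044] ld [0.583  0.0555 0.0768] cost 0.9
[-0.5 -0.4 -0.3 -0.5  0.4  0.1  0.3  0.5  0.7 -0.4]
all [ 0.4742  0.0244  0.2709 -0.0042] ld [0.5833 0.0548 0.0768] cost 33.8
[-0.7 -0.8 -0.7 -1.1 -1.5 -0.1 -0.   0.1  0.2 -2.3]
[0.57743684 0.05388236 0.08961193]
t 6.1 row {'x': -0.0099, 'y': 0.0015, 'z': 0.0394, 'ax': 0.0028, 'ay': 0.005, 'az': -0.0185} rows>= 0.8
t 6.1 row {'x': -0.0175, 'y': 0.0016, 'z': 0.0684, 'ax': 0.0028, 'ay': 0.005, 'az': -0.0185} rows>= 1.4
```

```bash
python3 -m jog '[{"x":-0.005,"y":0.002,"z":0.02,"ax":0.002,"ay":0.005,"az":-0.022},{"x":-0.01,"y":0.002,"z":0.039,"ax":0.002,"ay":0.005,"az":-0.022},{"x":-0.014,"y":0.002,"z":0.054,"ax":0.002,"ay":0.005,"az":-0.022},{"x":-0.017,"y":0.002,"z":0.064,"ax":0.002,"ay":0.005,"az":-0.022},{"x":-0.0175,"y":0.002,"z":0.068,"ax":0.002,"ay":0.005,"az":-0.022},{"x":-0.0175,"y":0.002,"z":0.068,"ax":0.002,"ay":0.005,"az":-0.022}]' 0 40
python3 gop.py a 0
python3 - <<'E'
from place import *
o=get_obs(); d=np.load("ta.npz"); Q=rot(o["tool_rot"])*R.from_quat(d["q"]).inv()
S=Q*Rc; B=o["eef_pos"]+Q.apply(C+Rc.apply([.125,0,.003])-d["pos"])
print("sink in channel",Rc.inv().apply(B-C).round(4))
p,im=snap("wrist","w4.png")
# measured: sink edges vs channel walls above/below
print(proj(p,B+S.apply([[-.0125,.02,.022],[-.0125,-.018,.022],[.0125,.02,.004],[.0125,-.02,.004]])).round(1))
print(proj(p,C+Rc.apply([[.1,.0225,.005],[.1,-.0225,.005],[.15,.0225,.005],[.15,-.0225,.005]])).round(1))
E
```

```text
t: 6.7
eef_pos: [0.5779, 0.0539, 0.0898]
tool_rot: [-0.129, -0.134, 0.982, -0.017]
contact_force: [0.3, 0.8, -0.3]
gripper_width: 0.436
grasp_force: 40.6
[-0.16  0.62 -0.07  1.7   0.06  1.09  1.58]
t 6.7 row {'x': 0.0004, 'y': 0.0001, 'z': 0.0003, 'ax': 0.0011, 'ay': -0.0008, 'az': 0.0027} rows>= 0.0
sink in channel [ 1.254e-01 -1.000e-04  2.900e-03]
[[355.1 227.9]
 [277.4 228. ]
 [353.7 286.1]
 [275.2 286.2]]
[[354.7 217.9]
 [275.1 217.8]
 [359.6 311.5]
 [269.5 311.4]]
```

```bash
python3 -m jog '[{"x":0,"y":0,"z":0.001,"ax":0,"ay":0,"az":0},{"x":-0.0005,"y":0,"z":0.0022,"ax":0,"ay":0,"az":0},{"x":-0.0005,"y":0,"z":0.0022,"ax":0,"ay":0,"az":0}]' 0 40
python3 - <<'E'
import cv2
im=cv2.imread("pics/w4.png",0)
for r in(200,208,214,300,308): print(r,im[r,262:292].tolist(),im[r,336:368].tolist())
E
```

```text
t: 7.05
eef_pos: [0.5783, 0.054, 0.0896]
tool_rot: [-0.128, -0.134, 0.982, -0.017]
contact_force: [-2.9, 0.1, 11.9]
gripper_width: 0.433
grasp_force: 41.9
200 [136, 134, 124, 121, 129, 132, 134, 137, 140, 137, 163, 185, 188, 169, 127, 150, 168, 161, 159, 159, 162, 168, 170, 177, 182, 182, 180, 177, 179, 180] [189, 190, 193, 190, 190, 192, 198, 196, 187, 187, 188, 191, 191, 185, 143, 109, 105, 85, 119, 172, 195, 200, 183, 177, 179, 179, 179, 180, 179, 182, 163, 127]
208 [135, 136, 124, 123, 129, 132, 133, 136, 126, 140, 174, 188, 183, 151, 122, 143, 160, 160, 157, 158, 164, 165, 170, 177, 184, 180, 180, 178, 178, 179] [185, 190, 192, 192, 191, 191, 196, 197, 196, 190, 188, 190, 192, 188, 143, 109, 105, 94, 103, 146, 181, 198, 191, 167, 172, 179, 178, 177, 178, 178, 176, 179]
214 [135, 136, 124, 120, 129, 134, 134, 132, 127, 153, 179, 187, 179, 135, 128, 151, 160, 157, 161, 176, 185, 187, 186, 184, 183, 181, 180, 177, 178, 179] [168, 183, 192, 191, 191, 177, 174, 176, 175, 187, 187, 188, 192, 177, 124, 86, 86, 90, 84, 123, 174, 194, 200, 179, 176, 176, 178, 180, 178, 178, 173, 180]
300 [17, 15, 22, 23, 24, 25, 22, 15, 12, 18, 12, 10, 8, 33, 73, 88, 91, 101, 114, 164, 186, 185, 182, 144, 110, 109, 110, 109, 113, 109] [114, 115, 112, 111, 115, 117, 115, 112, 116, 117, 119, 116, 114, 112, 107, 105, 108, 108, 108, 107, 107, 105, 75, 32, 6, 8, 8, 8, 9, 9, 14, 18]
308 [21, 19, 16, 23, 24, 27, 25, 19, 12, 16, 9, 34, 128, 162, 167, 169, 168, 168, 181, 189, 189, 186, 189, 184, 186, 182, 183, 185, 185, 189] [113, 113, 115, 113, 115, 117, 117, 111, 115, 112, 117, 118, 114, 112, 114, 108, 108, 109, 108, 106, 107, 108, 109, 89, 45, 12, 2, 7, 8, 15, 13, 14]
```

Lateral centring checks out (channel 275.5 to 354.8, sink about 275 to 354 px). The contact force lies along the floor normal, so the sink is on the floor. I'll release and retreat.

```bash
python3 -m jog '[{"x":0,"y":0,"z":-0.001,"ax":0,"ay":0,"az":0},{"x":0,"y":0,"z":-0.001,"ax":0,"ay":0,"az":0},{"x":0,"y":0,"z":-0.001,"ax":0,"ay":0,"az":0},{"x":0,"y":0,"z":-0.002,"ax":0,"ay":0,"az":0},{"x":0,"y":0,"z":-0.002,"ax":0,"ay":0,"az":0},{"x":0,"y":0,"z":-0.02,"ax":0,"ay":0,"az":0},{"x":0,"y":0,"z":-0.05,"ax":0,"ay":0,"az":0},{"x":0,"y":0,"z":-0.08,"ax":0,"ay":0,"az":0},{"x":0,"y":0,"z":-0.08,"ax":0,"ay":0,"az":0},{"x":0,"y":0,"z":-0.08,"ax":0,"ay":0,"az":0},{"x":0,"y":0,"z":-0.08,"ax":0,"ay":0,"az":0}]' 1
python3 - <<'E'
from place import *
p,im=snap("wrist","w5.png"); pt,it=snap("top","t5.png")
S=Rc
for x in(.0125,.125):
    P=C+Rc.apply([[x,k,.01] for k in(-.01,0,.01)]); uv=proj(p,P).round().astype(int); ut=proj(pt,P).round().astype(int); print(x,uv.tolist(),ut.tolist())
# darkness along channel centre line
xs=np.arange(0,.176,.006); uv=proj(p,C+Rc.apply(np.c_[xs,0*xs,0*xs+.003])).round().astype(int)
g=cv2.cvtColor(im,6); print([(round(x,3),int(np.median(g[max(b-2,0):b+3,a-8:a+9]))) for x,(a,b) in zip(xs,uv) if 0<=b<400])
g=cv2.cvtColor(it,6); ut=proj(pt,C+Rc.apply(np.c_[xs,0*xs,0*xs+.003])).round().astype(int); print([int(g[b,a]) for a,b in ut])
E
```

```text
t: 8.15
eef_pos: [0.5968, 0.0592, 0.1636]
tool_rot: [-0.13, -0.134, 0.982, -0.017]
contact_force: [-0.4, -1.1, -0.7]
gripper_width: 0.997
grasp_force: 0.0
0.0125 [[305, 98], [316, 98], [327, 98]] [[365, 249], [361, 250], [357, 251]]
0.125 [[302, 214], [315, 214], [329, 214]] [[355, 206], [351, 207], [347, 208]]
[(np.float64(0.0), 44), (np.float64(0.006), 37), (np.float64(0.012), 35), (np.float64(0.018), 36), (np.float64(0.024), 38), (np.float64(0.03), 81), (np.float64(0.036), 82), (np.float64(0.042), 97), (np.float64(0.048), 100), (np.float64(0.054), 99), (np.float64(0.06), 99), (np.float64(0.066), 99), (np.float64(0.072), 107), (np.float64(0.078), 168), (np.float64(0.084), 167), (np.float64(0.09), 168), (np.float64(0.096), 168), (np.float64(0.102), 168), (np.float64(0.108), 168), (np.float64(0.114), 167), (np.float64(0.12), 167), (np.float64(0.126), 168), (np.float64(0.132), 168), (np.float64(0.138), 168), (np.float64(0.144), 168), (np.float64(0.15), 169), (np.float64(0.156), 169), (np.float64(0.162), 170), (np.float64(0.168), 171), (np.float64(0.174), 172)]
[88, 89, 88, 88, 89, 88, 88, 89, 89, 88, 89, 89, 89, 89, 89, 89, 89, 89, 89, 89, 89, 89, 89, 89, 89, 89, 89, 90, 89, 90]
```

sink_a slid under the lips to the stop: it's dark from x=0 to 25 mm, and the loading part is clear. Next is sink_b.

Run:
```python
from h import *
T=tool(45,1.5); g=np.array([.459,.3746,.0087]); pre=g-T.apply([0,0,.07])
np.savez("tb.npz",pos=g,q=T.as_quat()); rel(pre+[0.02,0,.1],T); rel(pre,T)
```

```text
t 8.25 row {'x': 0.0728, 'y': 0.3475, 'z': 0.0252, 'ax': 0.0669, 'ay': -1.0432, 'az': 0.2481} rows>= 7.2
t 8.25 row {'x': 0.0654, 'y': 0.3528, 'z': 0.1268, 'ax': 0.0669, 'ay': -1.0432, 'az': 0.2481} rows>= 7.6
```

```bash
python3 -m jog '[{"x":0.073,"y":0.347,"z":0.025,"ax":0.067,"ay":-1.043,"az":0.248},{"x":0.073,"y":0.347,"z":0.025,"ax":0.067,"ay":-1.043,"az":0.248},{"x":0.073,"y":0.347,"z":0.025,"ax":0.067,"ay":-1.043,"az":0.248},{"x":0.073,"y":0.347,"z":0.025,"ax":0.067,"ay":-1.043,"az":0.248},{"x":0.073,"y":0.347,"z":0.025,"ax":0.067,"ay":-1.043,"az":0.248},{"x":0.073,"y":0.347,"z":0.025,"ax":0.067,"ay":-1.043,"az":0.248},{"x":0.073,"y":0.347,"z":0.025,"ax":0.067,"ay":-1.043,"az":0.248},{"x":0.073,"y":0.347,"z":0.025,"ax":0.067,"ay":-1.043,"az":0.248},{"x":0.073,"y":0.347,"z":0.025,"ax":0.067,"ay":-1.043,"az":0.248},{"x":0.073,"y":0.347,"z":0.025,"ax":0.067,"ay":-1.043,"az":0.248},{"x":0.073,"y":0.347,"z":0.025,"ax":0.067,"ay":-1.043,"az":0.248},{"x":0.073,"y":0.347,"z":0.025,"ax":0.067,"ay":-1.043,"az":0.248}]' 1
python3 - <<'E'
from h import *
d=np.load("tb.npz"); T=R.from_quat(d["q"]); pre=d["pos"]-T.apply([0,0,.07]); print(get_obs()["q"].round(2)); rel(pre,T)
E
```

```text
t: 9.45
eef_pos: [0.4291, 0.3736, 0.1587]
tool_rot: [0.385, -0.013, 0.923, 0.005]
contact_force: [1.3, 0.7, 0.1]
gripper_width: 0.999
grasp_force: 0.0
[-1.36  0.34  0.15  2.3   1.37  0.69 -0.81]
t 9.45 row {'x': 0.0852, 'y': 0.0002, 'z': 0.0568, 'ax': 0.0012, 'ay': 0.0042, 'az': 0.0008} rows>= 2.0
```

```bash
python3 -m jog '[{"x":0.04,"y":0,"z":0.027,"ax":0,"ay":0.004,"az":0},{"x":0.085,"y":0,"z":0.057,"ax":0,"ay":0.004,"az":0},{"x":0.085,"y":0,"z":0.057,"ax":0,"ay":0.004,"az":0},{"x":0.085,"y":0,"z":0.08,"ax":0,"ay":0.004,"az":0},{"x":0.085,"y":0,"z":0.105,"ax":0,"ay":0.004,"az":0},{"x":0.085,"y":0,"z":0.125,"ax":0,"ay":0.004,"az":0},{"x":0.085,"y":0,"z":0.127,"ax":0,"ay":0.004,"az":0},{"x":0.085,"y":0,"z":0.127,"ax":0,"ay":0.004,"az":0}]' 1
python3 gop.py b 0
python3 - <<'E'
from h import *
p,im=snap("wrist","w6.png"); S=R.from_euler('z',1.5,degrees=True); B=np.array([.4561,.3745,0])
c=B+S.apply([[x,y,z] for z in(0,.022) for x in(-.0125,.0125) for y in(-.02,.02)]); print(proj(p,c).round(1).tolist())
g=cv2.cvtColor(im,6); 
for r in (240,250,260): print(r,g[r,230:420:3].tolist())
E
```

```text
t: 10.25
eef_pos: [0.4613, 0.3736, 0.0112]
tool_rot: [0.382, -0.011, 0.924, 0.005]
contact_force: [-0.5, 0.0, 0.4]
gripper_width: 1.001
grasp_force: 0.0
[-1.27  0.69  0.14  2.28  1.85  0.64 -1.37]
t 10.25 row {'x': 0.0034, 'y': 0.0011, 'z': 0.0002, 'ax': -0.0004, 'ay': -0.0005, 'az': -0.0015} rows>= 0.1
[[276.1, 222.2], [360.4, 222.2], [281.4, 241.9], [354.8, 241.9], [272.9, 267.5], [363.8, 267.5], [279.0, 282.2], [357.3, 282.2]]
240 [141, 142, 140, 139, 141, 141, 140, 139, 137, 137, 139, 140, 139, 139, 141, 141, 141, 101, 32, 27, 121, 55, 30, 75, 98, 80, 35, 102, 96, 78, 129, 95, 78, 103, 99, 99, 65, 105, 140, 26, 80, 134, 41, 26, 84, 140, 142, 141, 142, 143, 139, 140, 142, 142, 138, 141, 138, 139, 143, 139, 201, 211, 216, 212]
250 [137, 139, 139, 137, 138, 139, 137, 138, 138, 139, 139, 138, 140, 141, 143, 141, 142, 83, 33, 27, 102, 51, 26, 59, 140, 44, 31, 142, 135, 39, 136, 139, 94, 76, 142, 131, 37, 117, 142, 27, 40, 130, 44, 25, 43, 140, 141, 143, 139, 139, 136, 128, 131, 138, 142, 140, 190, 216, 216, 215, 215, 215, 215, 216]
260 [138, 141, 140, 142, 141, 141, 140, 140, 139, 141, 138, 140, 140, 140, 139, 131, 84, 43, 32, 36, 67, 38, 35, 49, 71, 37, 41, 66, 59, 41, 57, 58, 48, 44, 59, 81, 48, 50, 53, 42, 44, 51, 46, 43, 43, 122, 139, 138, 140, 141, 143, 206, 208, 211, 211, 210, 211, 210, 209, 210, 138, 10, 13, 10]
```

```bash
python3 -m jog '[{"x":0.002,"y":0,"z":0,"ax":0,"ay":0,"az":0},{"x":0.002,"y":0,"z":0,"ax":0,"ay":0,"az":0},{"x":0.002,"y":0,"z":0,"ax":0,"ay":0,"az":0},{"x":0.002,"y":0,"z":0,"ax":0,"ay":0,"az":0},{"x":0.002,"y":0,"z":0,"ax":0,"ay":0,"az":0},{"x":0.002,"y":0,"z":0,"ax":0,"ay":0,"az":0},{"x":0.002,"y":0,"z":0,"ax":0,"ay":0,"az":0},{"x":0.002,"y":0,"z":0,"ax":0,"ay":0,"az":0},{"x":0.002,"y":0,"z":0,"ax":0,"ay":0,"az":0},{"x":0.002,"y":0,"z":0,"ax":0,"ay":0,"az":0}]' 0 50
python3 - <<'E'
from h import *
o=get_obs(); p0=o["eef_pos"]; T0=rot(o["tool_rot"])
# sink upside down: base centre at height .022; z down. lateral centred on tool
hd=1.5; h=np.r_[np.cos(np.radians(hd)),np.sin(np.radians(hd)),0]
B0=p0+h*np.dot(np.array([.4561,.3745,0])-p0*[1,1,0],h); B0[2]=.022
# rotate 90 about lateral axis, and yaw to heading 0 -> base centre to (.50,.29,.0125+.002)
lat=np.r_[-h[1],h[0],0]; Q=R.from_euler('z',-hd,degrees=True)*R.from_rotvec(np.pi/2*lat)
Bt=np.array([.505,.29,.0145]); pos=Bt+Q.apply(p0-B0); T=Q*T0; print(B0,pos,T.apply([0,0,1]))
np.savez("tc.npz",pos=pos,q=T.as_quat()); rel(p0+[0,0,.1],T0); rel(pos+[0,0,.08],T)
E
```

```text
t: 11.3
eef_pos: [0.4589, 0.3745, 0.0089]
tool_rot: [0.382, -0.012, 0.924, 0.006]
contact_force: [-3.7, 0.1, 6.6]
gripper_width: 0.448
grasp_force: 49.7
[0.45610205 0.37442176 0.022     ] [0.49186372 0.29       0.01168012] [-0.70768783  0.00139701 -0.70652388]
t 11.3 row {'x': -0.0707, 'y': 0.0001, 'z': -0.0708, 'ax': 0.0, 'ay': 0.0, 'az': 0.0} rows>= 2.0
t 11.3 row {'x': -0.0803, 'y': -0.0853, 'z': -0.037, 'ax': 0.0002, 'ay': 1.5707, 'az': 0.0313} rows>= 10.5
```

```bash
python3 -m jog '[{"x":-0.02,"y":0,"z":-0.02,"ax":0,"ay":0,"az":0},{"x":-0.045,"y":0,"z":-0.045,"ax":0,"ay":0,"az":0},{"x":-0.07,"y":0,"z":-0.07,"ax":0,"ay":0,"az":0},{"x":-0.08,"y":-0.085,"z":-0.037,"ax":0,"ay":1.57,"az":0.03},{"x":-0.08,"y":-0.085,"z":-0.037,"ax":0,"ay":1.57,"az":0.03},{"x":-0.08,"y":-0.085,"z":-0.037,"ax":0,"ay":1.57,"az":0.03},{"x":-0.08,"y":-0.085,"z":-0.037,"ax":0,"ay":1.57,"az":0.03},{"x":-0.08,"y":-0.085,"z":-0.037,"ax":0,"ay":1.57,"az":0.03},{"x":-0.08,"y":-0.085,"z":-0.037,"ax":0,"ay":1.57,"az":0.03},{"x":-0.08,"y":-0.085,"z":-0.037,"ax":0,"ay":1.57,"az":0.03},{"x":-0.08,"y":-0.085,"z":-0.037,"ax":0,"ay":1.57,"az":0.03},{"x":-0.08,"y":-0.085,"z":-0.037,"ax":0,"ay":1.57,"az":0.03}]' 0 50
python3 gop.py c .08
```

```text
t: 12.5
eef_pos: [0.4916, 0.2905, 0.0923]
tool_rot: [-0.07, -0.001, 0.997, -0.015]
contact_force: [-0.2, -0.6, -1.2]
gripper_width: 0.45
grasp_force: 50.6
[-0.4   0.56 -0.29  1.8   0.11  0.93  0.85]
t 12.5 row {'x': -0.0004, 'y': -0.0005, 'z': 0.0005, 'ax': -0.0291, 'ay': 0.647, 'az': -0.0095} rows>= 4.3
```

```bash
python3 -m jog '[{"x":0,"y":0,"z":0,"ax":-0.029,"ay":0.647,"az":-0.01},{"x":0,"y":0,"z":0,"ax":-0.029,"ay":0.647,"az":-0.01},{"x":0,"y":0,"z":0,"ax":-0.029,"ay":0.647,"az":-0.01},{"x":0,"y":0,"z":0,"ax":-0.029,"ay":0.647,"az":-0.01},{"x":0,"y":0,"z":0,"ax":-0.029,"ay":0.647,"az":-0.01},{"x":0,"y":0,"z":0,"ax":-0.029,"ay":0.647,"az":-0.01},{"x":0,"y":0,"z":0,"ax":-0.029,"ay":0.647,"az":-0.01},{"x":0,"y":0,"z":0,"ax":-0.029,"ay":0.647,"az":-0.01}]' 0 50
python3 gop.py c .08; python3 gop.py c 0
```

```text
t: 13.3
eef_pos: [0.4913, 0.2904, 0.0917]
tool_rot: [-0.38, 0.001, 0.925, -0.001]
contact_force: [0.3, -0.1, -0.5]
gripper_width: 0.452
grasp_force: 50.5
[-0.26  0.9  -0.34  1.38 -0.12  1.56  1.04]
t 13.3 row {'x': -0.0004, 'y': -0.0004, 'z': -0.0004, 'ax': -0.003, 'ay': 0.0076, 'az': -0.0018} rows>= 0.1
[-0.26  0.9  -0.34  1.38 -0.12  1.56  1.04]
t 13.3 row {'x': -0.0566, 'y': -0.0002, 'z': 0.0566, 'ax': -0.003, 'ay': 0.0076, 'az': -0.0018} rows>= 1.6
```

```bash
python3 -m jog '[{"x":-0.02,"y":0,"z":0.02,"ax":0,"ay":0.007,"az":0},{"x":-0.04,"y":0,"z":0.04,"ax":0,"ay":0.007,"az":0},{"x":-0.05,"y":0,"z":0.05,"ax":0,"ay":0.007,"az":0},{"x":-0.056,"y":0,"z":0.056,"ax":0,"ay":0.007,"az":0},{"x":-0.057,"y":0,"z":0.057,"ax":0,"ay":0.007,"az":0},{"x":-0.0575,"y":0,"z":0.0575,"ax":0,"ay":0.007,"az":0},{"x":-0.0575,"y":0,"z":0.0575,"ax":0,"ay":0.007,"az":0}]' 0 50; python3 gop.py c 0
```

```text
t: 14.0
eef_pos: [0.4918, 0.2897, 0.0119]
tool_rot: [-0.384, 0.001, 0.923, -0.001]
contact_force: [-2.9, -2.0, 5.1]
gripper_width: 0.449
grasp_force: 50.8
[-0.27  1.01 -0.33  1.38 -0.1   1.48  1.07]
t 14.0 row {'x': -0.0002, 'y': 0.0003, 'z': 0.0001, 'ax': -0.0031, 'ay': -0.0023, 'az': -0.0022} rows>= 0.0
```

```bash
python3 -m jog '[{"x":0,"y":0,"z":0,"ax":0,"ay":0,"az":0},{"x":0,"y":0,"z":0,"ax":0,"ay":0,"az":0},{"x":0,"y":0,"z":0,"ax":0,"ay":0,"az":0},{"x":0,"y":0,"z":0,"ax":0,"ay":0,"az":0},{"x":0,"y":0,"z":0,"ax":0,"ay":0,"az":0},{"x":0,"y":0,"z":-0.03,"ax":0,"ay":0,"az":0},{"x":0,"y":0,"z":-0.07,"ax":0,"ay":0,"az":0},{"x":0.02,"y":0,"z":-0.1,"ax":0,"ay":0,"az":0},{"x":0.02,"y":0,"z":-0.1,"ax":0,"ay":0,"az":0}]' 1
python3 - <<'E'
from h import *
rel([.50,.29,.22],tool(0,0))
E
```

```text
t: 14.9
eef_pos: [0.5526, 0.2907, 0.0988]
tool_rot: [-0.38, 0.002, 0.925, 0.001]
contact_force: [0.7, 0.9, 0.8]
gripper_width: 1.0
grasp_force: 0.0
t 14.9 row {'x': 0.1226, 'y': -0.0009, 'z': -0.0493, 'ax': 0.002, 'ay': -0.7796, 'az': -0.0031} rows>= 5.2
```

```bash
python3 -m jog '[{"x":0.123,"y":0,"z":-0.049,"ax":0,"ay":-0.78,"az":0},{"x":0.123,"y":0,"z":-0.049,"ax":0,"ay":-0.78,"az":0},{"x":0.123,"y":0,"z":-0.049,"ax":0,"ay":-0.78,"az":0},{"x":0.123,"y":0,"z":-0.049,"ax":0,"ay":-0.78,"az":0},{"x":0.123,"y":0,"z":-0.049,"ax":0,"ay":-0.78,"az":0},{"x":0.123,"y":0,"z":-0.049,"ax":0,"ay":-0.78,"az":0},{"x":0.123,"y":0,"z":-0.049,"ax":0,"ay":-0.78,"az":0},{"x":0.123,"y":0,"z":-0.049,"ax":0,"ay":-0.78,"az":0}]' 1
python3 - <<'E'
from mont import *
S=side(180,0); B=np.array([.505,.29,.0125])
p=camera_params("wrist"); u,v=proj(p,B)[0].astype(int); print(u,v); np.save("w7p.npy",p,allow_pickle=True)
r=(u-64,u+64,v-48,v+48)
a=mont("m2",S,B,[("wrist",r,(512,384),1)])
im=cv2.imread("pics/m2wrist.png"); z=cv2.resize(im[r[2]:r[3],r[0]:r[1]],(512,384),interpolation=2)
t=camera_params("top"); ti=read_camera("top")[:,:,::-1]; tc=cv2.resize(ti[215:265,325:385],(288,240),interpolation=2)
o=np.zeros((600,800,3),np.uint8); o[:384,:512]=z; o[384:,:288]=a[0][84:300,112:400]; o[:240,512:]=tc; o[384:,288:800]=cv2.resize(im[150:400,100:],(512,216)) ; cv2.imwrite("pics/m2.png",o)
E
```

```text
t: 15.7
eef_pos: [0.4976, 0.2896, 0.2155]
tool_rot: [-0.005, 0.001, 1.0, -0.002]
contact_force: [1.0, 0.2, -0.4]
gripper_width: 1.0
grasp_force: 0.0
317 186
```

View pics/m2.png

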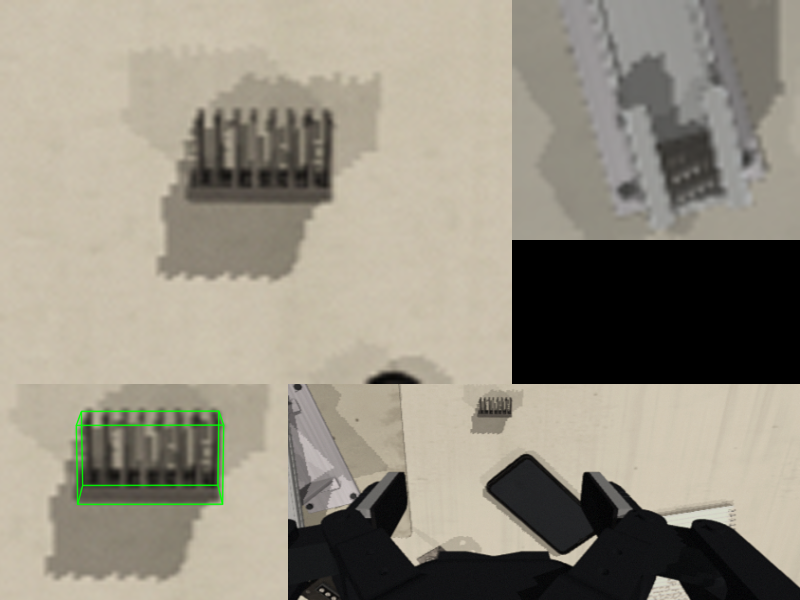

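sink_b now lies on its side with z towards -x and its base edge at (186,201) to (332,201) in the crop, about where predicted. sink_a sits at the stop under the lips. I'll work out the grasp.

Run:
```python
from h import *
p=np.load("w7p.npy",allow_pickle=True).item()
f=lambda u,v: atz(p,253+u/4-.4,138+v/4-.4,.025)[:2]
a=[f(186,201),f(332,201)]; d=a[1]-a[0]; m=np.mean(a,0); hd=np.degrees(np.arctan2(*d[::-1]))-90; print(np.round(a,4),np.linalg.norm(d),hd,m)
h=np.r_[np.cos(np.radians(hd)),np.sin(np.radians(hd)),0]
T=tool(50,hd); g=np.r_[m,.0095]-.0125*h; np.savez("tb.npz",pos=g,q=T.as_quat(),m=m,hd=hd); print(g)
rel(g-T.apply([0,0,.07])+[0,0,.05],T); rel(g-T.apply([0,0,.07]),T)
```

```text
[[0.5043 0.2692]
 [0.5043 0.3095]] 0.04030152630735589 -0.08361553458875903 [0.5043174  0.28937711]
[0.49181741 0.28939535 0.0095    ]
t 15.8 row {'x': 0.0589, 'y': 0.0002, 'z': 0.1112, 'ax': -0.0046, 'ay': -0.8823, 'az': -0.0006} rows>= 5.9
t 15.8 row {'x': 0.0584, 'y': 0.0004, 'z': 0.1612, 'ax': -0.0046, 'ay': -0.8823, 'az': -0.0006} rows>= 5.9
```

```bash
python3 -m jog '[{"x":0.059,"y":0,"z":0.08,"ax":-0.005,"ay":-0.882,"az":0},{"x":0.059,"y":0,"z":0.08,"ax":-0.005,"ay":-0.882,"az":0},{"x":0.059,"y":0,"z":0.08,"ax":-0.005,"ay":-0.882,"az":0},{"x":0.059,"y":0,"z":0.08,"ax":-0.005,"ay":-0.882,"az":0},{"x":0.059,"y":0,"z":0.08,"ax":-0.005,"ay":-0.882,"az":0},{"x":0.059,"y":0,"z":0.08,"ax":-0.005,"ay":-0.882,"az":0},{"x":0.059,"y":0,"z":0.08,"ax":-0.005,"ay":-0.882,"az":0},{"x":0.059,"y":0,"z":0.12,"ax":-0.005,"ay":-0.882,"az":0},{"x":0.059,"y":0,"z":0.161,"ax":-0.005,"ay":-0.882,"az":0},{"x":0.059,"y":0,"z":0.161,"ax":-0.005,"ay":-0.882,"az":0},{"x":0.059,"y":0,"z":0.161,"ax":-0.005,"ay":-0.882,"az":0}]' 1; python3 gop.py b 0
```

```text
t: 16.9
eef_pos: [0.4364, 0.2904, 0.0527]
tool_rot: [0.423, 0.002, 0.906, 0.002]
contact_force: [0.0, -1.2, -1.4]
gripper_width: 1.003
grasp_force: 0.0
[-0.56  0.7  -0.72  2.43  1.87  1.24 -1.25]
t 16.9 row {'x': -0.0026, 'y': -0.0011, 'z': 0.0702, 'ax': 0.0028, 'ay': 0.0001, 'az': -0.0034} rows>= 1.4
```

```bash
python3 -m jog '[{"x":0,"y":0,"z":0.02,"ax":0,"ay":0,"az":0},{"x":0,"y":0,"z":0.045,"ax":0,"ay":0,"az":0},{"x":0,"y":-0.001,"z":0.065,"ax":0,"ay":0,"az":0},{"x":0,"y":-0.001,"z":0.07,"ax":0,"ay":0,"az":0},{"x":0,"y":-0.001,"z":0.07,"ax":0,"ay":0,"az":0}]' 1; python3 gop.py b 0
```

```text
t: 17.4
eef_pos: [0.4911, 0.288, 0.0093]
tool_rot: [0.423, 0.001, 0.906, -0.001]
contact_force: [-0.1, -0.2, 0.2]
gripper_width: 1.002
grasp_force: 0.0
[-0.5   0.81 -0.62  2.36  2.03  1.21 -1.25]
t 17.4 row {'x': -0.0006, 'y': 0.0014, 'z': 0.0004, 'ax': -0.001, 'ay': 0.001, 'az': -0.001} rows>= 0.0
```

```bash
python3 -m jog '[{"x":-0.001,"y":0.001,"z":0,"ax":0,"ay":0,"az":0},{"x":-0.001,"y":0.001,"z":0,"ax":0,"ay":0,"az":0},{"x":-0.001,"y":0.001,"z":0,"ax":0,"ay":0,"az":0},{"x":-0.001,"y":0.001,"z":0,"ax":0,"ay":0,"az":0},{"x":-0.001,"y":0.001,"z":0,"ax":0,"ay":0,"az":0},{"x":-0.001,"y":0.001,"z":0,"ax":0,"ay":0,"az":0},{"x":-0.001,"y":0.001,"z":0,"ax":0,"ay":0,"az":0},{"x":-0.001,"y":0.001,"z":0,"ax":0,"ay":0,"az":0},{"x":-0.001,"y":0.001,"z":0,"ax":0,"ay":0,"az":0},{"x":-0.001,"y":0.001,"z":0,"ax":0,"ay":0,"az":0}]' 0 40
python3 - <<'E'
from place import *
b=np.load("tb.npz"); hd=float(b["hd"]); o=get_obs(); p0=o["eef_pos"]; T0=rot(o["tool_rot"]); S0=side(180+hd,0)
h=np.r_[np.cos(np.radians(hd)),np.sin(np.radians(hd)),0]; l=np.r_[-h[1],h[0],0]
B0=p0+h*np.dot(np.r_[b["m"],0]-p0*[1,1,0],h)-.0007*l; B0[2]=.0125
pos,T=target(S0,B0,T0,p0,.125,.0004,.003); np.savez("ta.npz",pos=pos,q=T.as_quat()); print(B0-p0,pos,T.apply([0,0,1]))
rel(p0+[0,0,.13],T0); rel(pos+[0,0,.07],T)
E
```

```text
t: 18.4
eef_pos: [0.4908, 0.2904, 0.0121]
tool_rot: [0.424, -0.0, 0.906, 0.001]
contact_force: [-4.6, -1.2, 6.4]
gripper_width: 0.432
grasp_force: 40.2
[ 0.01346997 -0.00071966  0.00044803] [0.57592609 0.05383915 0.09156573] [-0.24740167 -0.06513277 -0.96672133]
t 18.4 row {'x': -0.0998, 'y': 0.0002, 'z': -0.0833, 'ax': 0.0, 'ay': 0.0, 'az': 0.0} rows>= 2.6
t 18.4 row {'x': -0.1694, 'y': -0.2364, 'z': -0.031, 'ax': -0.0881, 'ay': 1.128, 'az': -0.27} rows>= 7.8
```

```bash
python3 -m jog '[{"x":-0.02,"y":0,"z":-0.017,"ax":0,"ay":0,"az":0},{"x":-0.06,"y":0,"z":-0.05,"ax":0,"ay":0,"az":0},{"x":-0.1,"y":0,"z":-0.083,"ax":0,"ay":0,"az":0},{"x":-0.169,"y":-0.236,"z":-0.031,"ax":-0.088,"ay":1.128,"az":-0.27},{"x":-0.169,"y":-0.236,"z":-0.031,"ax":-0.088,"ay":1.128,"az":-0.27},{"x":-0.169,"y":-0.236,"z":-0.031,"ax":-0.088,"ay":1.128,"az":-0.27},{"x":-0.169,"y":-0.236,"z":-0.031,"ax":-0.088,"ay":1.128,"az":-0.27},{"x":-0.169,"y":-0.236,"z":-0.031,"ax":-0.088,"ay":1.128,"az":-0.27},{"x":-0.169,"y":-0.236,"z":-0.031,"ax":-0.088,"ay":1.128,"az":-0.27},{"x":-0.169,"y":-0.236,"z":-0.031,"ax":-0.088,"ay":1.128,"az":-0.27},{"x":-0.169,"y":-0.236,"z":-0.031,"ax":-0.088,"ay":1.128,"az":-0.27},{"x":-0.169,"y":-0.236,"z":-0.031,"ax":-0.088,"ay":1.128,"az":-0.27}]' 0 40; python3 gop.py a .07
```

```text
t: 19.6
eef_pos: [0.573, 0.0581, 0.1591]
tool_rot: [0.068, -0.081, 0.993, -0.046]
contact_force: [1.0, 0.7, -0.4]
gripper_width: 0.436
grasp_force: 40.6
[ 0.31  0.43 -0.73  1.93  0.56  0.85  1.01]
t 19.6 row {'x': -0.0024, 'y': -0.0049, 'z': -0.0017, 'ax': -0.0981, 'ay': 0.3818, 'az': -0.122} rows>= 2.8
```

```bash
python3 -m jog '[{"x":-0.002,"y":-0.005,"z":-0.002,"ax":-0.098,"ay":0.382,"az":-0.122},{"x":-0.002,"y":-0.005,"z":-0.002,"ax":-0.098,"ay":0.382,"az":-0.122},{"x":-0.002,"y":-0.005,"z":-0.002,"ax":-0.098,"ay":0.382,"az":-0.122},{"x":-0.002,"y":-0.005,"z":-0.002,"ax":-0.098,"ay":0.382,"az":-0.122},{"x":-0.002,"y":-0.005,"z":-0.002,"ax":-0.098,"ay":0.382,"az":-0.122},{"x":-0.002,"y":-0.005,"z":-0.002,"ax":-0.098,"ay":0.382,"az":-0.122},{"x":-0.002,"y":-0.005,"z":-0.002,"ax":-0.098,"ay":0.382,"az":-0.122}]' 0 40; python3 gop.py a .07; python3 gop.py a 0
python3 - <<'E'
from place import *
o=get_obs(); d=np.load("ta.npz"); Q=rot(o["tool_rot"])*R.from_quat(d["q"]).inv()
S=Q*Rc; B=o["eef_pos"]+Q.apply(C+Rc.apply([.125,.0004,.003])-d["pos"]); p,im=snap("wrist","w8.png"); g=cv2.cvtColor(im,6)
print(proj(p,B+S.apply([[-.0125,.02,.022],[-.0125,-.018,.022],[.0125,.02,.004],[.0125,-.02,.004]])).round(1).tolist())
for r in (186,226,230,234,280,284): print(r,g[r,270:296].tolist(),g[r,336:364].tolist())
E
```

```text
t: 20.3
eef_pos: [0.5759, 0.0543, 0.1621]
tool_rot: [-0.125, -0.133, 0.983, -0.017]
contact_force: [-0.4, -0.1, -0.3]
gripper_width: 0.434
grasp_force: 40.6
[ 0.3   0.64 -0.75  1.63  0.41  1.31  1.28]
t 20.3 row {'x': -0.0, 'y': -0.0005, 'z': 0.0006, 'ax': -0.0026, 'ay': 0.0056, 'az': -0.0031} rows>= 0.0
[ 0.3   0.64 -0.75  1.63  0.41  1.31  1.28]
t 20.3 row {'x': -0.0176, 'y': -0.0005, 'z': 0.0683, 'ax': -0.0026, 'ay': 0.0056, 'az': -0.0031} rows>= 1.4
[[354.8, 230.5], [278.1, 230.5], [353.3, 287.7], [275.8, 287.8]]
186 [131, 132, 131, 131, 129, 122, 123, 128, 132, 135, 138, 137, 132, 119, 153, 187, 180, 145, 149, 157, 159, 162, 170, 177, 181, 177] [179, 144, 107, 99, 101, 98, 153, 193, 185, 179, 181, 183, 179, 176, 174, 176, 175, 182, 166, 162, 168, 168, 168, 170, 170, 169, 169, 170]
226 [145, 146, 146, 144, 145, 124, 121, 131, 133, 132, 133, 132, 142, 170, 184, 158, 143, 155, 157, 159, 172, 181, 184, 181, 179, 173] [182, 180, 181, 141, 101, 99, 93, 111, 160, 190, 182, 175, 174, 171, 169, 171, 170, 170, 154, 164, 170, 172, 174, 175, 175, 173, 174, 173]
230 [147, 146, 145, 144, 141,
[... 238 characters left out ...]
 171]
234 [144, 145, 146, 143, 136, 124, 125, 135, 141, 110, 91, 79, 70, 148, 177, 142, 143, 157, 155, 123, 96, 87, 64, 118, 166, 176] [187, 183, 181, 140, 93, 54, 72, 88, 103, 162, 185, 165, 164, 172, 148, 84, 49, 78, 115, 159, 173, 174, 173, 170, 169, 170, 172, 172]
280 [15, 10, 12, 12, 14, 11, 13, 31, 62, 64, 52, 34, 26, 32, 43, 43, 44, 43, 54, 71, 66, 50, 32, 30, 41, 42] [44, 42, 42, 42, 33, 28, 22, 31, 43, 46, 44, 43, 41, 42, 37, 26, 25, 22, 26, 38, 29, 14, 9, 9, 1, 8, 5, 5]
284 [14, 15, 12, 14, 10, 12, 11, 11, 11, 28, 35, 36, 32, 37, 45, 47, 47, 53, 54, 54, 45, 37, 33, 38, 50, 53] [53, 53, 53, 54, 47, 31, 34, 38, 43, 42, 43, 43, 44, 45, 36, 29, 29, 37, 56, 34, 10, 5, 10, 5, 6, 6, 3, 7]
```

```bash
python3 -m jog '[{"x":-0.005,"y":0,"z":0.02,"ax":-0.002,"ay":0.005,"az":-0.005},{"x":-0.01,"y":0,"z":0.039,"ax":-0.002,"ay":0.005,"az":-0.005},{"x":-0.014,"y":0,"z":0.054,"ax":-0.002,"ay":0.005,"az":-0.005},{"x":-0.017,"y":0,"z":0.064,"ax":-0.002,"ay":0.005,"az":-0.005},{"x":-0.0175,"y":0,"z":0.068,"ax":-0.002,"ay":0.005,"az":-0.005},{"x":-0.018,"y":0,"z":0.0695,"ax":-0.002,"ay":0.005,"az":-0.005},{"x":-0.018,"y":0,"z":0.0695,"ax":-0.002,"ay":0.005,"az":-0.005}]' 0 40; python3 gop.py a 0
```

```text
t: 21.05
eef_pos: [0.5763, 0.0542, 0.0902]
tool_rot: [-0.129, -0.135, 0.982, -0.015]
contact_force: [-3.4, -0.8, 2.1]
gripper_width: 0.431
grasp_force: 40.8
[ 0.28  0.73 -0.72  1.67  0.46  1.2   1.25]
t 21.05 row {'x': 0.0008, 'y': -0.0002, 'z': -0.0012, 'ax': 0.0006, 'ay': -0.0014, 'az': 0.0012} rows>= 0.0
```

Light contact with the floor. I'll release, retreat and check.

```bash
python3 -m jog '[{"x":0,"y":0,"z":0,"ax":0,"ay":0,"az":0},{"x":0,"y":0,"z":0,"ax":0,"ay":0,"az":0},{"x":0,"y":0,"z":-0.001,"ax":0,"ay":0,"az":0},{"x":0,"y":0,"z":-0.002,"ax":0,"ay":0,"az":0},{"x":0,"y":0,"z":-0.002,"ax":0,"ay":0,"az":0},{"x":0,"y":0,"z":-0.02,"ax":0,"ay":0,"az":0},{"x":0,"y":0,"z":-0.05,"ax":0,"ay":0,"az":0},{"x":0,"y":0,"z":-0.08,"ax":0,"ay":0,"az":0},{"x":0,"y":0,"z":-0.08,"ax":0,"ay":0,"az":0},{"x":0,"y":0,"z":-0.08,"ax":0,"ay":0,"az":0},{"x":0,"y":0,"z":-0.08,"ax":0,"ay":0,"az":0}]' 1
python3 - <<'E'
from place import *
p,im=snap("wrist","w9.png"); g=cv2.cvtColor(im,6)
xs=np.arange(0,.176,.005)
for y in(-.01,0,.01):
    uv=proj(p,C+Rc.apply(np.c_[xs,0*xs+y,0*xs+.003])).round().astype(int)
    print(y,[(int(x*1000+.1),int(np.median(g[max(b-1,0):b+2,a-3:a+4]))) for x,(a,b) in zip(xs,uv) if 0<=b<400][:18])
uv=proj(p,C+Rc.apply([[.03,0,.01],[.08,0,.01]])); print(uv)
E
```

```text
t: 22.15
eef_pos: [0.5958, 0.0589, 0.1661]
tool_rot: [-0.129, -0.134, 0.982, -0.015]
contact_force: [-0.1, 0.1, -1.0]
gripper_width: 1.0
grasp_force: 0.0
-0.01 [(0, 40), (5, 39), (10, 40), (15, 38), (20, 37), (25, 34), (30, 36), (35, 35), (40, 35), (45, 38), (50, 40), (55, 97), (60, 162), (65, 165), (70, 165), (75, 165), (80, 165), (85, 164)]
0 [(0, 42), (5, 38), (10, 49), (15, 47), (20, 49), (25, 54), (30, 51), (35, 37), (40, 38), (45, 42), (50, 41), (55, 98), (60, 97), (65, 98), (70, 97), (75, 167), (80, 167), (85, 168)]
0.01 [(0, 37), (5, 37), (10, 37), (15, 37), (20, 35), (25, 37), (30, 35), (35, 34), (40, 35), (45, 40), (50, 41), (55, 98), (60, 98), (65, 98), (70, 98), (75, 168), (80, 168), (85, 169)]
[[315.17042117 115.32117012]
 [315.07959544 163.94869166]]
```

Run:
```python
import cv2
cv2.imwrite("pics/fin.png",cv2.resize(cv2.imread("pics/w9.png")[60:200,240:400],(640,560),interpolation=2))
```

```text
(no output)
```

View pics/fin.png

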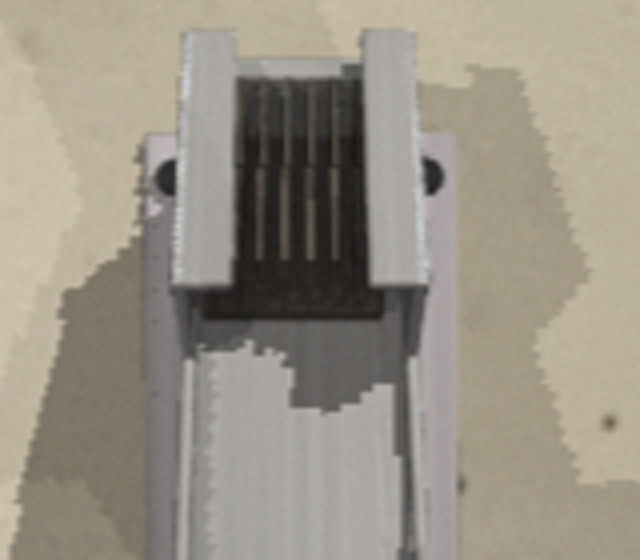

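Both sinks are queued under the lips, fins up and square to the channel, with fin gaps running from (235,80) to (380,318). Handing in.

```bash
python3 -c "
from station import *
print(hand_in())"
```

```text
the job is handed in; nothing more can be done
None
```

Both heat sinks are in the chute and the job is handed in at about 22 s of the 72 s allowed; the last picture shows them queued against the stop, fins up and square to the channel, but the hand-in call returned no verdict.

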